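# Clamp the sample tin and arm the bench shaker

### The job

Get the bench shaker ready to run: first push its hold-down bar round across the sample tin until it meets the stop pin. Then, on the switch box, lift the sprung guard cover, push the toggle beneath it all the way over to the hinge side, and tip the cover back so that it springs fully shut again, leaving the tin in its seat and the things standing around where they are.

Things in the scene. Friction and masses are not known exactly. Their poses are not given: they have to be found in the camera images.
- switch_box: Fixed grey switch box, 130 x 120 mm, aluminium top panel 55 mm above the bench. Origin under its centre; x from its front (lip of the guard cover) to its rear (hinge), z up. A kerb at x = -42 mm (top 65 mm above the bench) closes the guard's foot in front, a wall at x = 38 mm behind. Box and shaker may swap sides between runs.
- guard (a point): Point on the panel in the middle between the guard's two fixed upright cheeks, at the toggle's pivot: box x = -25 mm, y = 0, 55 mm above the bench. Cheeks: inner faces at box y = +-33 mm, 4 mm thick, from x = -44 to 40 mm, tops 102 mm above the bench; the space between them is free but for the toggle and, by the +y cheek near the hinge, a thin spring.
- cover (a joint): Dark steel guard cover, a flat flap 76 mm wide, 4 mm thick: 0 shut and level, grows as its front edge rises, 1.75 fully open (rad), leaning back a little past upright. Its over-centre spring pulls it shut below about 1.25 rad (under 0.7 N at the lip) and holds it open above that; pushed back from behind past 1.25 it snaps shut. It passes freely over the toggle.
- cover_hinge (a point): Middle of the cover's hinge line, which runs along the box's y at x = 35 mm, 107 mm above the bench.
- cover_lip (a point): Front edge of the cover, middle of its width, 98 mm from the hinge line. Shut, the lip overhangs the panel by 18 mm in front of the cheeks, its underside 105 mm above the bench, 50 mm over the panel: a fingertip tilted forward (about 45 degrees) fits under it from the front. Open, it stands about 203 mm above the bench.
- toggle (a joint): Toggle, rad: 0 off (leaning 0.4 rad from upright to the box's front, as at the start), 0.8 on (leaning 0.4 rad to the hinge side, stop). Friction of about 0.5 N at the ball holds it where it is left; it does not snap over, so push it to its stop.
- toggle_ball (a point): Centre of the black ball (16 mm diameter) at the end of the toggle's steel stem, 40 mm from the pivot; about 92 mm above the bench at either end of its travel.
- shaker: Fixed grey bench shaker, 150 x 150 mm, deck 78 mm above the bench. Origin under its centre; x from its front to its rear, y to its left, z up. A 10 mm high seat ring in the middle of the deck holds the tin. The stop pin for the bar stands at x = 16 mm, y = 62 mm, top 121 mm above the bench.
- bar (a joint): Flat steel hold-down bar, 22 mm wide, 6 mm thick, underside 114 mm above the bench, 5 mm over the tin's lid. 0: across the tin, against the stop pin, pointing along the shaker's +y. Grows anticlockwise from above (rad): at 1.57 it points along -x, over the front edge. Starts open, 1.0 to 1.65. Friction of about 0.5 N at the knob holds it.
- bar_pivot (a point): Upright axis that the bar turns about: shaker x = 0, y = -60 mm, at the bar's underside, 114 mm above the bench.
- bar_knob (a point): Middle of the upright round black knob (20 mm diameter, 42 mm tall, 126 to 168 mm above the bench) near the bar's free end, 108 mm from the pivot axis; push it sideways.
- seat (a point): Centre of the seat for the tin, on the deck of the shaker.
- tin: White round sample tin with lid, 58 mm diameter, 31 mm tall, standing loose in the seat ring; origin under its centre. Leave it seated.
- jar: Bystander: small clear jar with a white lid, 52 mm diameter, 75 mm tall; origin under its centre. Leave it where it is.
- vial: Bystander: capped glass vial, 27 mm diameter, 85 mm tall, upright; origin under its centre. Leave it standing.
- notes: Bystander: flat pad of sticky notes, 76 x 76 x 11 mm; origin under its centre. Leave it where it is.
Not all that is in view belongs to the job. Leave any green look-alike of the tin alone.

How it is judged:
By the outcome, as a careful person would: the job done as asked, in the order asked, and still so for the second after the job is handed in, with the robot touching nothing.
It also fails if it takes over 56 s, if anything falls off the work surface, if the arm or the gripper's body presses on something with over 40 N, if the wrist force passes 120 N, or if a joint passes its speed limit or range.

### The arm

A 6-joint arm with a two-finger parallel gripper is mounted at the origin on a cart in front of the work surface, level with it; the furniture and walls round the work are solid. World frame = base frame: x ahead of the robot, y to its left, z up, the work surface at z = 0. Lengths are in m, angles in degrees, forces in N, time in s.
With the tool pointing down it reaches from about 0.4 to 0.825 m from the base axis. Payload 7 kg.
Tool frame: the origin (TCP) lies midway between the tips of the shut fingers; the grasp point (between the pads) lies 19 mm behind it (ctrl.grasp_offset is the distance from the TCP to the grasp point, in m); z points along the fingers, x is the direction in which the jaws open and shut, and the axes are right-handed (so a half turn about z gives the same grasp; the last joint's range is limited). The gripper opens to 88 mm and grips with 3 to 60 N. Pads are 19 mm wide; open, the fingers measure 130 mm over their backs; the gripper's body (78 mm by 193 mm) begins 47 mm behind the grasp point.
Start: joints at [84.746, 20.546, 0.682, 0, -70.136, -16.507], TCP at [0.25, 0.627, 0.227] pointing down, gripper open.
Joint ranges: [-176.03, 176.03], [-82.01, 121.73], [-58.28, 71.71], [-173.87, 95.51], [-174.79, -0.11], [-173.66, 173.66]. Speed limits (degrees/s): [136.94, 136.94, 172.46, 180, 180, 180].

### API

Orientations are given as [roll, pitch, yaw] about the fixed x, y, z axes, in that order (R = Rz(yaw) Ry(pitch) Rx(roll)).
In Python, from plant import sensors, snapshot, order, ctrl gives the robot as it stands.
- The arm moves only by the tool send_rows, never from a script. Its argument "commands" is a list of rows, each a list of 3 entries, a list of its own where there are three numbers: the closure, from 0 (fully open) to 1 (shut), then the shift along the world's x, y, z in units of 0.25 m (1.0 is 0.25 m), then the turn, a rotation vector about the world's x, y, z in units of 360 degrees (1.0 is 360 degrees). In form: [[hand, [x, y, z], [ax, ay, az]], ...]. A call has 1 to 12 rows; each row shifts and turns the pose as measured when the row begins; what a row does not reach is not made up. A row lasts 1/10 s, in which the tool goes at most 50 mm and 8.59 degrees, less where a joint would pass 70% of its speed; a pose out of reach is approached as far as the arm can. A call with a number of a shift or a turn outside -1 to 1 is refused whole. A call with a gripper value outside its range is refused whole. The fingers move at their own pace and stop on an object; the grip force is fixed at half the most. Time passes only in rows, so rows that do not move let the fingers close. It gives the time, the measured TCP pose, the force and the opening at its end, in the units of the state.
- sensors.get_obs(): the state, without advancing time (a new reading comes with each control period).
- snapshot(name): name is "scene" or "top" or "wrist"; returns a dict with "color" (400x640x3 uint8, blue, green, red), "z_map" (400x640 float32, m along the optical axis (not along the pixel's ray), 0 where there is no reading), "mtx" (3x3 intrinsics, pixels), "xyz" and "attitude" of the camera in the world. Camera axes: x right, y down, z forward; pixel columns grow to the right and rows downward; lengths in m; the calibration is good to about 2 mm. A picture is of the moment at which its call begins.
- order.close_job(): hands the job in, once; it reports no verdict.
The state is a dict: "clock": time; "joint_pos": joint angles; "qvel": joint speeds; "tau": joint torques, N m; "tool_pos": TCP position; "orientation": TCP orientation; "force": force on the tool from outside, world axes, zero at the start; "moment": the same for the moment, N m; "opening": finger opening in m.
Only numpy, scipy, OpenCV 4.12 (cv2) and the standard library are available. Lean on these libraries where they do the work, as an engineer would, in place of code of your own. Each camera call takes 0.05 s, during which the arm holds its last target.

## Working session

There is one attempt and no reset: what is moved stays moved. The work goes in short steps, Python scripts to look and compute and a tool call to move; the robot and the scene stay as the last step left them, time stands still between calls to the robot, and variables do not carry over. Pictures are saved under pics/ and viewed, and the job is handed in when it is done.

Besides the shell and the picture viewer there is one more tool, called by a JSON object that holds its "api" and its "payload", one argument or row to a line. send_rows: Moves the arm, as the interface text tells. Its arguments: {"type":"object","properties":{"commands":{"type":"array","items":{"type":"array"}}},"required":["commands"]}

```bash
ls; mkdir -p pics; cat > h.py <<'E'
import numpy as np, cv2
from plant import sensors, snapshot, order, ctrl
def snap(name, out):
    s=snapshot(name); cv2.imwrite(f'pics/{out}.png', s['color']); np.savez(f'pics/{out}.npz', **{k:np.array(v) for k,v in s.items()}); return s
E
python3 - <<'E'
from h import *
for n in ['scene','top']:
    s=snap(n,n+'0'); print(n,s['xyz'],s['attitude'],s['mtx'])
o=sensors.get_obs(); print(o)
E
```

```text
pics
scene [ 1.50269637 -0.23246949  0.63844201] [-1.19333108e+02  3.45553144e-02  7.88083710e+01] [[374.8410569    0.         319.68836345]
 [  0.         374.8410569  198.86591061]
 [  0.           0.           1.        ]]
top [ 0.38336924 -0.05194753  1.16373187] [-1.70141005e+02  1.42594620e-01 -8.91609779e+01] [[373.12795119   0.         322.55415855]
 [  0.         373.12795119 193.64048689]
 [  0.           0.           1.        ]]
{'clock': 0.1, 'joint_pos': array([ 8.47452618e+01,  2.05870934e+01,  6.37494897e-01, -1.81697738e-02,
       -7.01349941e+01, -1.65080743e+01]), 'qvel': array([ 0.04193761, -0.05707182,  0.11944963,  0.16706651,  0.0702499 ,
        0.00411999]), 'tau': array([-1.97691967e-03, -5.84167707e+01,  2.93752849e+01,  7.01564357e+00,
        1.01602566e-02, -4.55599275e-05]), 'tool_pos': array([0.25011294, 0.62646949, 0.22570608]), 'orientation': array([-1.79992338e+02, -8.59596657e-02, -1.11769005e+02]), 'force': array([ 0.73837982, -0.23940515, -0.45228341]), 'moment': array([-0.01331823,  0.00467572, -0.00615265]), 'opening': 0.08755277408801945}
```

View pics/scene0.png

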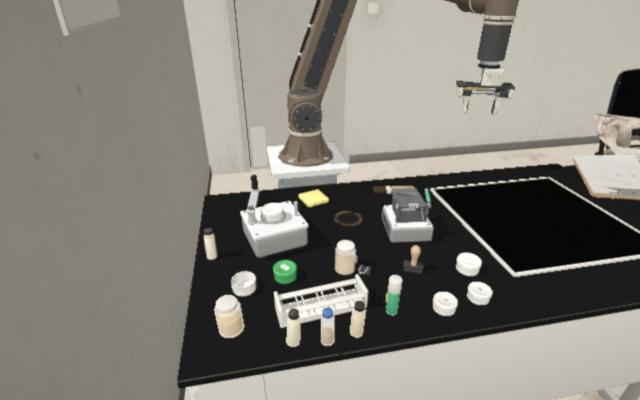

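View pics/top0.png

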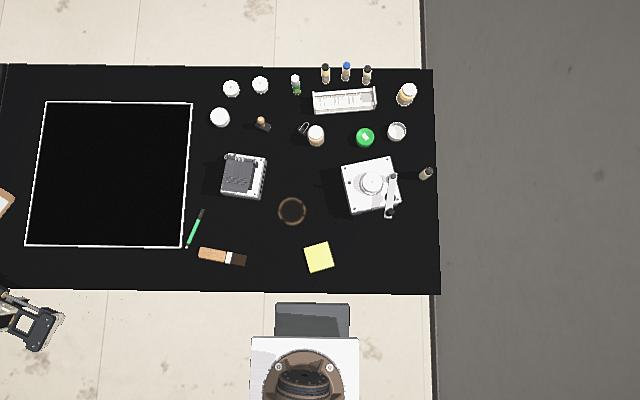

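The scene view shows the shaker at about (275,228) and the switch box at about (408,215). In the top view the shaker is at (372,186) with its bar at (390,195), the box at (244,176), the jar at (316,135), the vial at (426,173) and the notes at (318,257). The green look-alike at (365,137) is left alone. Next I'll enlarge both devices.

```bash
cat >> h.py <<'E'
from scipy.spatial.transform import Rotation as Ro
def load(o):
    z=np.load(f'pics/{o}.npz'); return {k:z[k] for k in z.files}
def cam(s): return Ro.from_euler('xyz',s['attitude'],degrees=True).as_matrix()
def onz(s,u,v,z):
    d=cam(s)@np.linalg.inv(s['mtx'])@np.array([u,v,1.]); return s['xyz']+d*(z-s['xyz'][2])/d[2]
def cloud(s):
    v,u=np.mgrid[0:400,0:640]; z=s['z_map']; p=np.stack([u,v,np.ones_like(u)],-1)@np.linalg.inv(s['mtx']).T*z[...,None]
    return p@cam(s).T+s['xyz']
E
python3 - <<'E'
from h import *
s=load('top0'); c=s['color']
a=cv2.resize(c[140:230,330:440],None,fx=7,fy=6.5,interpolation=cv2.INTER_CUBIC)
b=cv2.resize(c[140:210,205:285],None,fx=8,fy=8,interpolation=cv2.INTER_CUBIC)
cv2.imwrite('pics/a.png',cv2.resize(c[140:230,330:440],None,fx=6,fy=6,interpolation=cv2.INTER_CUBIC));cv2.imwrite('pics/b.png',b)
P=cloud(s)
for (u,v) in [(390,176),(390,212),(372,183),(244,176),(240,175),(426,173),(316,135),(318,257),(365,137),(292,211),(264,124),(300,300)]: print(u,v,P[v,u].round(3))
E
```

```text
390 176 [ 0.619 -0.239  0.117]
390 212 [ 0.509 -0.229  0.166]
372 183 [ 0.6   -0.189  0.108]
244 176 [0.616 0.182 0.107]
240 175 [0.618 0.194 0.107]
426 173 [ 0.639 -0.353  0.079]
316 135 [ 0.753 -0.024  0.076]
318 257 [ 0.388 -0.035  0.01 ]
365 137 [ 0.765 -0.178  0.029]
292 211 [0.528 0.049 0.003]
264 124 [0.805 0.144 0.026]
300 300 [ 0.173  0.065 -0.802]
```

View pics/a.png

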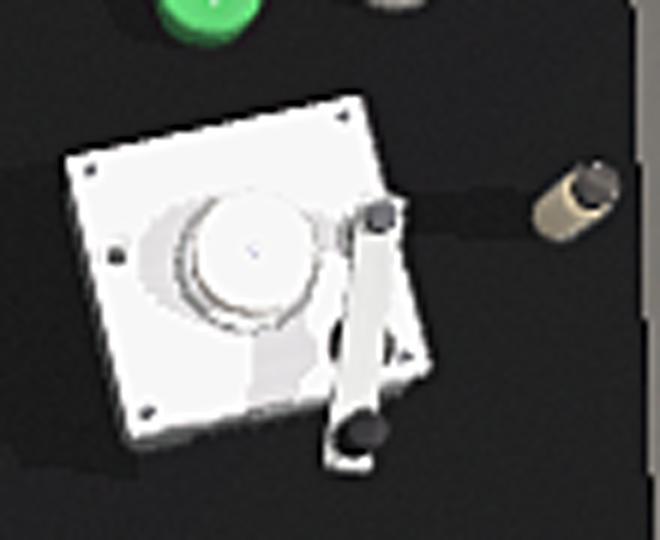

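View pics/b.png

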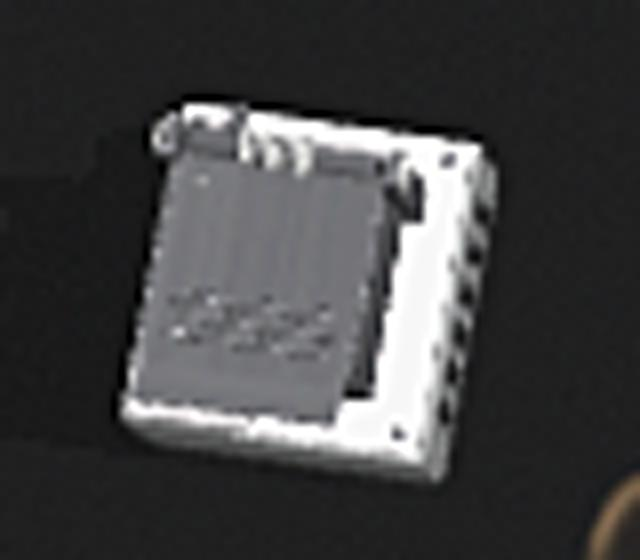

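```bash
python3 - <<'E'
from h import *
for n in ['top0','scene0']:
    s=load(n);P=cloud(s);z=P[...,2]
    def rect(zl,zh,x0,x1,y0,y1,lab):
        m=(z>zl)&(z<zh)&(P[...,0]>x0)&(P[...,0]<x1)&(P[...,1]>y0)&(P[...,1]<y1)
        q=P[m][:,:2].astype(np.float32); r=cv2.minAreaRect(q*1000); print(n,lab,len(q),r, 'medz',np.median(z[m]).round(4))
    rect(.070,.086,.45,.75,-.30,-.08,'deck')
    rect(.046,.063,.5,.75,.08,.28,'panel')
    rect(.100,.114,.5,.75,.08,.28,'cover')
    rect(.108,.119,.45,.75,-.33,-.08,'bar')
    rect(.150,.172,.45,.75,-.33,-.08,'knob')
    rect(.104,.112,.53,.67,-.22,-.12,'lid')
s=load('top0')
print('pin',onz(s,330+116/6,140+255/6,.121),'pivot',onz(s,330+378/6,140+216/6,.125),'knobtop',onz(s,330+363/6,140+430/6,.166))
E
```

```text
top0 deck 1766 ((605.6309814453125, -188.52227783203125), (145.0435791015625, 152.62754821777344), 13.359298706054688) medz 0.0774
top0 panel 505 ((632.24072265625, 199.90753173828125), (119.06532287597656, 129.5814208984375), 82.15098571777344) medz 0.0535
top0 cover 965 ((621.919677734375, 202.50001525878906), (92.1222915649414, 105.28429412841797), 81.54415130615234) medz 0.1088
top0 bar 302 ((586.9699096679688, -217.1294403076172), (155.44129943847656, 114.95899963378906), 44.17848587036133) medz 0.1147
top0 knob 49 ((511.6151123046875, -230.15896606445312), (17.069217681884766, 17.90786361694336), 45.1007080078125) medz 0.1663
top0 lid 306 ((597.9266967773438, -174.75003051757812), (56.225914001464844, 88.24995422363281), 27.546125411987305) medz 0.1077
scene0 deck 1150 ((605.3668212890625, -189.47796630859375), (147.52273559570312, 152.12225341796875), 13.16605281829834) medz 0.0805
scene0 panel 589 ((634.8020629882812, 198.51853942871094), (118.79978942871094, 130.04470825195312), 81.91708374023438) medz 0.0571
scene0 cover 496 ((622.9675903320312, 202.8712158203125), (93.29459381103516, 106.87387084960938), 81.35874938964844) medz 0.1119
scene0 bar 229 ((595.4534912109375, -189.1287384033203), (134.76150512695312, 80.43495178222656), 83.78558349609375) medz 0.1112
scene0 knob 58 ((513.5823974609375, -231.74049377441406), (18.825794219970703, 18.160930633544922), 26.813955307006836) medz 0.1636
scene0 lid 178 ((601.2457275390625, -174.138671875), (55.78989791870117, 89.13706970214844), 22.502832412719727) medz 0.1105
pin [ 0.59784542 -0.12256013  0.121     ] pivot [ 0.61766609 -0.24655633  0.125     ] knobtop [ 0.51009257 -0.23041854  0.166     ]
```

```bash
python3 - <<'E'
from h import *
s=load('top0');P=cloud(s)
def proj(s,p):
    q=s['mtx']@(cam(s).T@(np.array(p)-s['xyz'])); return q[:2]/q[2]
for z in(.078,.121): print(proj(s,[.6068,-.125,z]))
print((P[176:188,344:356,2]*1000).round().astype(int))
print((P[176:188,344:356,0]*1000).round().astype(int)[:,5])
s2=load('scene0'); c=s2['color']
cv2.imwrite('pics/c.png',cv2.resize(c[160:260,230:320],None,fx=6,fy=6,interpolation=cv2.INTER_CUBIC))
cv2.imwrite('pics/d.png',cv2.resize(c[180:250,370:450],None,fx=8,fy=8,interpolation=cv2.INTER_CUBIC))
for z in(.078,.121): print('scene',proj(s2,[.6068,-.125,z]))
E
```

```text
[349.17435627 182.46146325]
[350.19558956 179.43784592]
[[  80   77   78   78   74   77   80   76   78   78   81   78]
 [  77   75   79   77   79   77   74   79   79   78   75   80]
 [  78   75   80   79   79   81  123   79   75   80   78   76]
 [  75   79   76   80   77  120  121  120   77   76   77   78]
 [  78   77   79   73   77  122  121  121   79   79   76   79]
 [  74   76   78   75  106  119  116  118   77   79   79   76]
 [  74   76   78   76   97  106  108   80   79   79 1164   78]
 [  56   77   75   78   83   91   92   73   79   76   78   78]
 [  55   75   78   75   77   76   79   80   76   79   75   79]
 [  38   80   78   78   77   77   74   75   77   73   76   75]
 [1164   68   75   78   74   75   79   78   81   79   81   77]
 [  28   72   73   76   77   77   73   79   78   79   78   76]]
[627 624 620 608 605 603 602 602 603 599 597 593]
scene [295.57472203 215.80801639]
scene [295.07593387 202.6130071 ]
```

View pics/c.png

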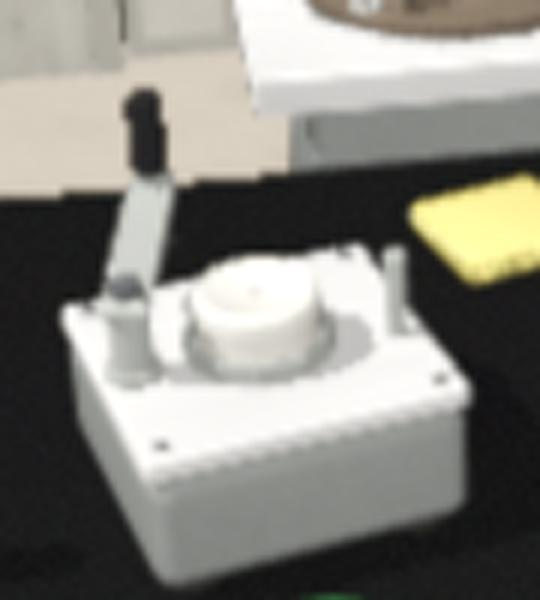

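View pics/d.png

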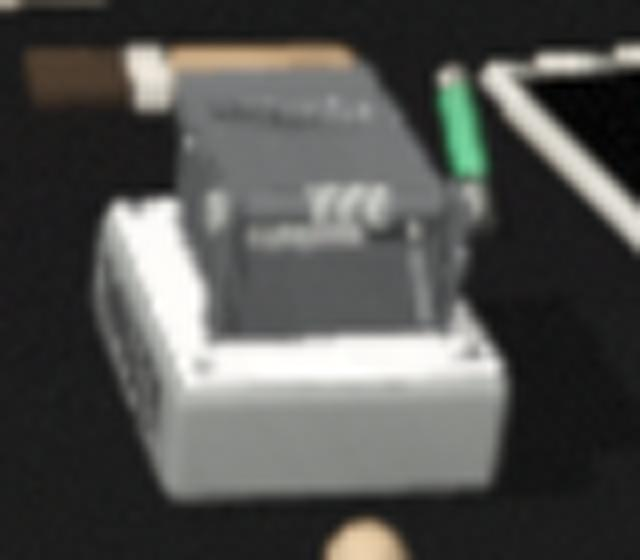

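Both device poses agree across the two cameras, and the stop pin's height and place check out.

| Device | Origin (x, y) | Yaw | Key points |
|---|---|---|---|
| Shaker | (0.606, -0.189) | 13.3° | knob at (0.512, -0.231) |
| Switch box | (0.6335, 0.199) | -8.1° | cover hinge on the far (+x) side, lip facing the robot |

I'll shut the fingers and travel to the outer side of the knob.

{"api": "send_rows", "payload": {
  "commands": [
    [1,[0.115,-0.164,0],[0,0,-0.0106]],
    [1,[0.115,-0.164,0],[0,0,-0.0106]],
    [1,[0.115,-0.164,0],[0,0,-0.0106]],
    [1,[0.115,-0.164,0],[0,0,-0.0106]],
    [1,[0.115,-0.164,0],[0,0,-0.0106]],
    [1,[0.115,-0.164,0],[0,0,-0.0106]],
    [1,[0.115,-0.164,0],[0,0,-0.0106]],
    [1,[0.115,-0.164,0],[0,0,-0.0106]]
  ]
}}

```text
clock: 0.9
tool_pos: [0.4754, 0.2977, 0.221]
orientation: [-179.9, -0.4, -142.9]
force: [1.4, 1.0, 0.3]
opening: 0.0293
```

{"api": "send_rows", "payload": {
  "commands": [
    [1,[0.01,-0.188,0],[0,0,-0.0106]],
    [1,[0.01,-0.188,0],[0,0,-0.0106]],
    [1,[0.01,-0.188,0],[0,0,-0.0106]],
    [1,[0.01,-0.188,0],[0,0,-0.0106]],
    [1,[0.01,-0.188,0],[0,0,-0.0106]],
    [1,[0.01,-0.188,0],[0,0,-0.0106]],
    [1,[0.01,-0.188,0],[0,0,-0.0106]],
    [1,[0.01,-0.188,0],[0,0,-0.0106]],
    [1,[0,0,0],[0,0,0]]
  ]
}}

```text
clock: 1.8
tool_pos: [0.4939, -0.0982, 0.2186]
orientation: [-179.9, -0.6, -175.2]
force: [-0.6, 0.4, -0.2]
opening: 0.0003
```

{"api": "send_rows", "payload": {
  "commands": [
    [1,[0.014,-0.165,0],[0,0,-0.0092]],
    [1,[0.014,-0.165,0],[0,0,-0.0092]],
    [1,[0.014,-0.165,0],[0,0,-0.0092]],
    [1,[0.014,-0.165,0],[0,0,-0.0092]],
    [1,[0,0,0],[0,0,0]]
  ]
}}

```text
clock: 2.3
tool_pos: [0.5072, -0.2691, 0.2174]
orientation: [-179.9, -0.7, 171.1]
force: [-0.6, -0.1, -0.1]
opening: 0.0004
```

```bash
python3 - <<'E'
from h import *
s=snap('wrist','w1'); o=sensors.get_obs(); print(o['tool_pos'],o['orientation'],o['joint_pos'].round(1),s['xyz'],s['attitude'])
s=snap('top','t1'); cv2.imwrite('pics/t1c.png',cv2.resize(s['color'][130:260,320:440],None,fx=4.5,fy=4.5))
E
```

```text
[ 0.50701771 -0.26743962  0.2173146 ] [-179.95293075   -0.72836115  171.20193348] [ -8.2  11.8 -12.7   0.  -66.2  -0.6] [ 0.49746667 -0.34462745  0.37609299] [163.55442206  -0.73236423 171.05524914]
```

View pics/w1.png

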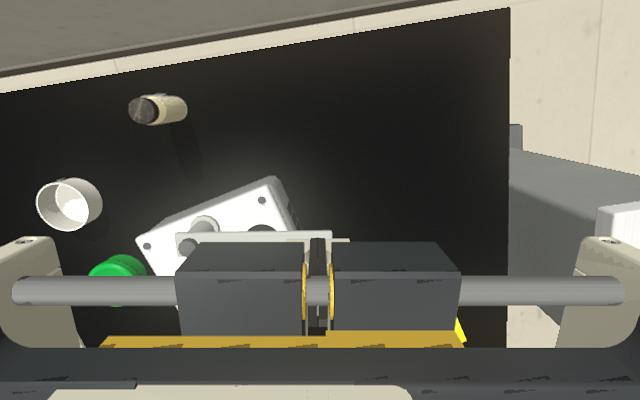

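View pics/t1c.png

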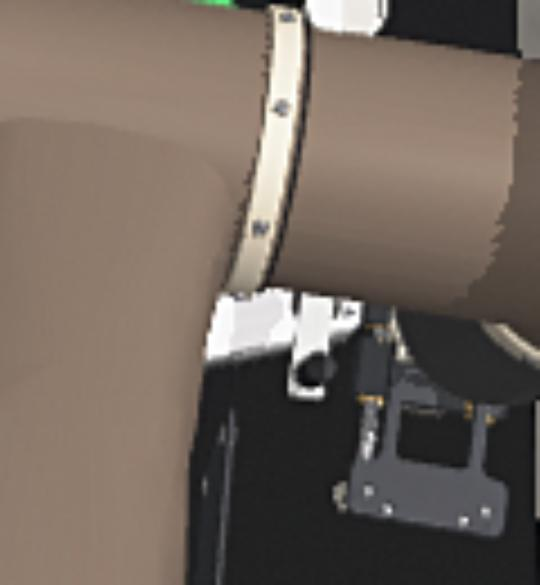

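The wrist view shows the shut fingers at (318,285), with the bar and shaker below them and the vial well off at (158,108). The top crop shows the gripper on the outer side of the knob. I'll go down beside the knob.

{"api": "send_rows", "payload": {
  "commands": [
    [1,[0,0,-0.107],[0,0,0]],
    [1,[0,0,-0.107],[0,0,0]],
    [1,[0,0,-0.107],[0,0,0]],
    [1,[0,0,0],[0,0,0]]
  ]
}}

```text
clock: 2.8
tool_pos: [0.5076, -0.2618, 0.1363]
orientation: [180.0, -0.5, 171.7]
force: [0.0, 0.1, -0.1]
opening: -0.0001
```

```bash
python3 - <<'E'
from h import *
o=sensors.get_obs(); print(o['tool_pos'],o['orientation'])
# plan: follow knob, contact offset d behind knob; finger path
pv=np.array([.6188,-.2473]); 
for d in (.0195,):
  for a in [171.6,160,150,140,130,120,110,103.3,100]:
    r=np.radians(a); k=pv+.108*np.array([np.cos(r),np.sin(r)]); t=k+d*np.array([-np.sin(r),np.cos(r)]); print(a,k.round(4),t.round(4))
E
```

```text
[ 0.50758718 -0.26184042  0.13629774] [179.99461203  -0.54730989 171.65558531]
171.6 [ 0.512  -0.2315] [ 0.5091 -0.2508]
160 [ 0.5173 -0.2104] [ 0.5106 -0.2287]
150 [ 0.5253 -0.1933] [ 0.5155 -0.2102]
140 [ 0.5361 -0.1779] [ 0.5235 -0.1928]
130 [ 0.5494 -0.1646] [ 0.5344 -0.1771]
120 [ 0.5648 -0.1538] [ 0.5479 -0.1635]
110 [ 0.5819 -0.1458] [ 0.5635 -0.1525]
103.3 [ 0.594  -0.1422] [ 0.575  -0.1467]
100 [ 0.6    -0.1409] [ 0.5808 -0.1443]
```

{"api": "send_rows", "payload": {
  "commands": [
    [1,[0.003,0.033,0],[0,0,-0.0081]],
    [1,[0.003,0.033,0],[0,0,-0.0081]],
    [1,[0.003,0.033,0],[0,0,-0.0081]],
    [1,[0.003,0.033,0],[0,0,-0.0081]],
    [1,[0.01,0.037,0],[0,0,-0.0139]],
    [1,[0.01,0.037,0],[0,0,-0.0139]],
    [1,[0.016,0.035,0],[0,0,-0.0139]],
    [1,[0.016,0.035,0],[0,0,-0.0139]]
  ]
}}

```text
clock: 3.6
tool_pos: [0.5273, -0.1844, 0.1474]
orientation: [179.9, -0.2, 139.6]
force: [-0.4, 0.6, -1.1]
opening: 0.0003
```

```bash
python3 - <<'E'
from h import *
s=snap('wrist','w2'); o=sensors.get_obs(); print(o['tool_pos'],o['orientation'],o['force'])
s=snap('scene','s2'); cv2.imwrite('pics/s2c.png',cv2.resize(s['color'][120:270,200:340],None,fx=4,fy=4))
E
```

```text
[ 0.52806092 -0.18349462  0.14774783] [ 1.79907333e+02 -1.17347586e-01  1.39363931e+02] [0.71393609 1.21910646 0.82676658]
```

View pics/s2c.png

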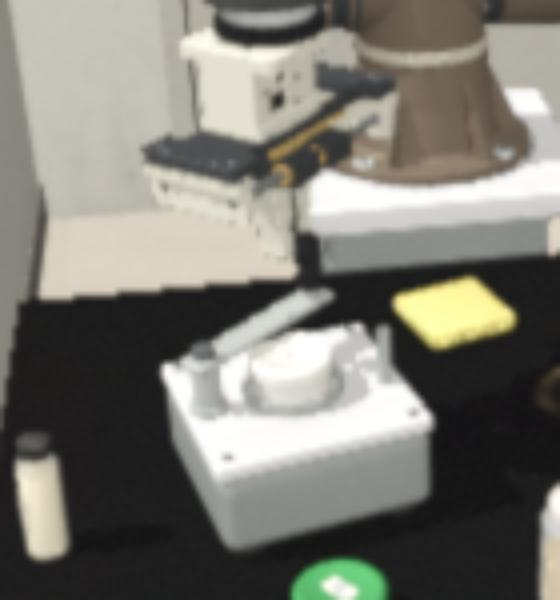

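The bar is turning with the push; its knob is now at about (307,262) in the crop. I'll continue and correct a small upward drift.

{"api": "send_rows", "payload": {
  "commands": [
    [1,[0.013,0.013,-0.012],[0,0,-0.013]],
    [1,[0.013,0.013,-0.012],[0,0,-0.013]],
    [1,[0.027,0.027,-0.008],[0,0,-0.0139]],
    [1,[0.027,0.027,-0.008],[0,0,-0.0139]],
    [1,[0.031,0.022,-0.006],[0,0,-0.0139]],
    [1,[0.025,0.016,-0.006],[0,0,-0.0139]]
  ]
}}

```text
clock: 4.3
tool_pos: [0.5629, -0.1527, 0.141]
orientation: [179.7, 0.1, 110.8]
force: [-0.4, -0.6, 1.0]
opening: 0.0006
```

```bash
python3 - <<'E'
from h import *
o=sensors.get_obs(); print(o['tool_pos'],o['orientation'],o['force'])
s=snap('scene','s3'); cv2.imwrite('pics/s3c.png',cv2.resize(s['color'][120:270,200:340],None,fx=4,fy=4))
P=cloud(s);z=P[...,2];m=(z>.126)&(z<.165)&(s['color'].max(2)<60)&(P[...,0]>.5)&(P[...,0]<.65)&(P[...,1]>-.26)&(P[...,1]<-.1); print(m.sum(),np.median(P[m],0))
E
```

```text
[ 0.56293517 -0.15268252  0.14099259] [1.79728557e+02 1.05169821e-01 1.10835458e+02] [-0.36885025 -0.56136145  1.04540151]
68 [ 0.58945207 -0.14678016  0.14714429]
```

View pics/s3c.png

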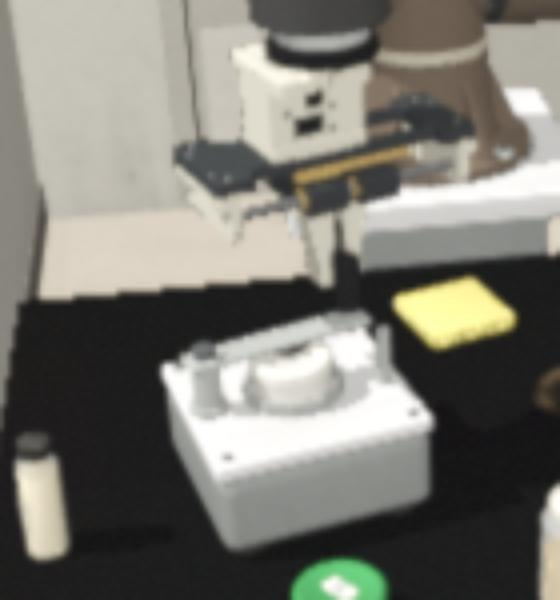

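{"api": "send_rows", "payload": {
  "commands": [
    [1,[0.016,0.005,-0.004],[0,0,-0.007]],
    [1,[0.016,0.005,-0.004],[0,0,-0.007]],
    [1,[0.014,0.003,0],[0,0,-0.006]]
  ]
}}

```text
clock: 4.65
tool_pos: [0.5748, -0.1483, 0.1408]
orientation: [179.7, 0.1, 104.0]
force: [-0.8, -1.1, -1.2]
opening: 0.0003
```

{"api": "send_rows", "payload": {
  "commands": [
    [1,[0.012,0.003,0],[0,0,0]]
  ]
}}

```text
clock: 4.75
tool_pos: [0.5756, -0.1479, 0.1407]
orientation: [179.9, 0.1, 104.2]
force: [-10.1, -6.0, 2.2]
opening: 0.0002
```

{"api": "send_rows", "payload": {
  "commands": [
    [1,[0.008,0.002,0],[0,0,0]]
  ]
}}

```text
clock: 4.85
tool_pos: [0.5753, -0.1481, 0.1407]
orientation: [-179.8, 0.1, 104.4]
force: [-5.8, -2.6, 1.6]
opening: 0.0007
```

Contact force has risen to about 10 N with no more travel, so the bar has met the stop. I'll give one firm nudge, then back off and look.

{"api": "send_rows", "payload": {
  "commands": [
    [1,[0.02,0.005,0],[0,0,0]],
    [1,[0.016,0.004,0],[0,0,0]]
  ]
}}

```text
clock: 5.05
tool_pos: [0.5754, -0.1482, 0.1406]
orientation: [-178.9, -0.1, 104.9]
force: [-11.6, -3.5, 7.9]
opening: 0.0005
```

{"api": "send_rows", "payload": {
  "commands": [
    [1,[-0.1,-0.024,0],[0,0,0]],
    [1,[-0.04,-0.01,0.12],[0,0,0]],
    [1,[0,0.1,0.16],[0,0,0]],
    [1,[0,0.16,0],[0,0,-0.02]],
    [1,[0,0.18,0],[0,0,-0.02]],
    [1,[0,0.18,0],[0,0,-0.02]],
    [1,[0,0.18,0],[0,0,0]],
    [1,[0,0.18,0],[0,0,0]],
    [1,[0,0,0],[0,0,0]]
  ]
}}

```text
clock: 5.95
tool_pos: [0.5366, 0.095, 0.2195]
orientation: [-179.2, -0.5, 84.7]
force: [0.7, -0.7, -0.3]
opening: 0.0004
```

```bash
python3 - <<'E'
from h import *
o=sensors.get_obs(); print(o['clock'],o['tool_pos'],o['orientation'],o['force'])
s=snap('top','t4'); cv2.imwrite('pics/t4c.png',cv2.resize(s['color'][130:240,320:440],None,fx=5,fy=5,interpolation=cv2.INTER_CUBIC))
P=cloud(s);z=P[...,2];m=(z>.15)&(z<.172)&(P[...,0]>.5)&(P[...,0]<.65)&(P[...,1]>-.26)&(P[...,1]<-.1); print(m.sum(),P[m].mean(0) if m.any() else 0)
s=snap('scene','s4'); cv2.imwrite('pics/s4c.png',cv2.resize(s['color'][120:270,200:460],None,fx=3,fy=3,interpolation=cv2.INTER_CUBIC))
E
```

```text
5.95 [0.53663215 0.09499114 0.21945273] [-179.18577982   -0.45053539   84.66465807] [ 0.69167545 -0.67368851 -0.27367072]
49 [ 0.59256251 -0.14113121  0.1648458 ]
```

View pics/t4c.png

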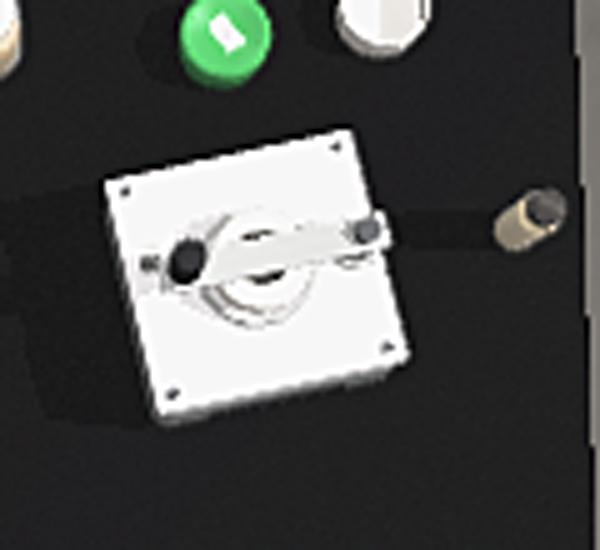

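View pics/s4c.png

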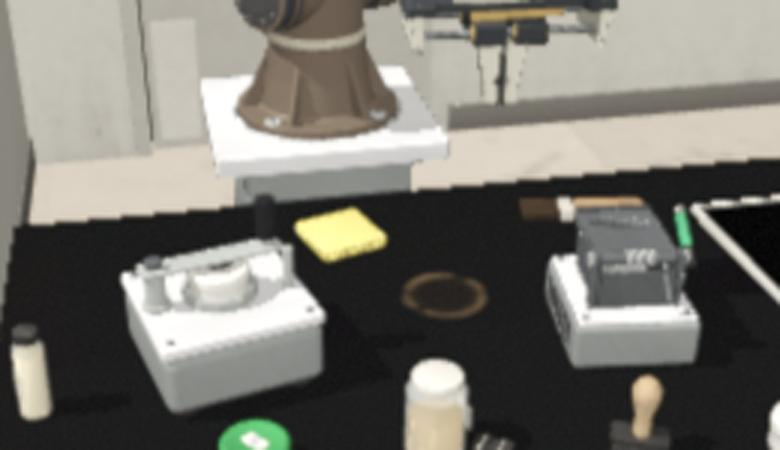

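The bar lies across the tin against the pin: its knob measures (0.593, -0.141) against a predicted (0.594, -0.142). The tin is seated. Next is the box: I'll move in front of it and tilt the tool 45° forward.

{"api": "send_rows", "payload": {
  "commands": [
    [1,[-0.034,0.083,-0.026],[-0.0029,-0.0206,-0.0013]],
    [1,[-0.034,0.083,-0.026],[-0.0029,-0.0206,-0.0013]],
    [1,[-0.034,0.083,-0.026],[-0.0029,-0.0206,-0.0013]],
    [1,[-0.034,0.083,-0.026],[-0.0029,-0.0206,-0.0013]],
    [1,[-0.034,0.083,-0.026],[-0.0029,-0.0206,-0.0013]],
    [1,[-0.034,0.083,-0.026],[-0.0029,-0.0206,-0.0013]],
    [1,[0,0,0],[0,0,0]]
  ]
}}

```text
clock: 6.75
tool_pos: [0.511, 0.1141, 0.2522]
orientation: [146.0, -0.9, 91.0]
force: [-0.1, -0.4, -0.1]
opening: 0.0009
```

```bash
cat >> h.py <<'E'
B=np.array([.6335,.199]);yb=np.radians(-8.1);ex=np.array([np.cos(yb),np.sin(yb)]);ey=np.array([-ex[1],ex[0]])
def st():
    o=sensors.get_obs(); R=Ro.from_euler('xyz',o['orientation'],degrees=True).as_matrix(); d=o['tool_pos'][:2]-B
    print('t',o['clock'],'pos',o['tool_pos'].round(4),'local',(1000*d@ex).round(1),(1000*d@ey).round(1),(1000*o['tool_pos'][2]).round(1),'F',o['force'].round(1),'j',o['joint_pos'].round(0))
    c=np.array([[ex[0],ex[1],0],[ey[0],ey[1],0],[0,0,1]])
    print('local tool z',(c@R[:,2]).round(3),'tool x',(c@R[:,0]).round(3))
    # desired 45 deg
    def err(a):
        a=np.radians(a); zt=c.T@np.array([np.sin(a),0,-np.cos(a)]); xt=c.T@np.array([0,1,0]); Rt=np.c_[xt,np.cross(zt,xt),zt]
        return (Ro.from_matrix(Rt@R.T).as_rotvec()/(2*np.pi)).round(4)
    print('turn units to 45:',err(45),'to 0:',err(0))
def to(x,y,z):
    o=sensors.get_obs(); t=np.r_[B+ex*x/1000+ey*y/1000,z/1000]; print((x,y,z),'units',((t-o['tool_pos'])/.25).round(3))
E
python3 - <<'E'
from h import *
st();to(-110,0,128);to(-60,0,78)
E
```

```text
t 6.75 pos [0.511  0.1141 0.2522] local -109.3 -101.3 252.2 F [-0.1 -0.4 -0.1] j [  42.  -14.  -58.   51.  -27. -173.]
local tool z [ 0.55   0.101 -0.829] tool x [-0.159  0.987  0.015]
turn units to 45: [-0.0043 -0.0304 -0.0256] to 0: [ 0.0035  0.0945 -0.0239]
(-110, 0, 128) units [ 0.054  0.402 -0.497]
(-60, 0, 78) units [ 0.252  0.374 -0.697]
```

```bash
cat > kin.py <<'E'
import numpy as np
from scipy.optimize import least_squares
from scipy.spatial.transform import Rotation as Ro
lo=np.array([-176.03,-82.01,-58.28,-173.87,-174.79,-173.66]);hi=np.array([176.03,121.73,71.71,95.51,-.11,173.66])
def fk(q,p,s4=1):
    a,L1,L2,h,Lt,d,e=p; E=lambda ax,x: Ro.from_euler(ax,x,degrees=True)
    base=E('z',q[0]); phi=q[1]-q[2]
    up=E('y',q[1]); f=E('y',phi)
    pos=np.array([a,d,h])+up.apply([0,0,L1])+f.apply([L2,0,e])
    w=f*E('x',s4*q[3])*E('y',-q[4])*E('x',s4*q[5])
    pos=pos+w.apply([Lt,0,0])
    # tool z = wrist x ; 
    return base.apply(pos), (base*w)
D=[([84.7452618,20.5870934,.637494897,-.0181697738,-70.1349941,-16.5080743],[.25011294,.62646949,.22570608],[-179.992338,-.0859596657,-111.769005])]
E
python3 - <<'E'
from kin import *
from h import sensors
o=sensors.get_obs(); print(o['joint_pos'].round(2).tolist())
q=o['joint_pos'];p=[0]*7
for s in(1,-1):
  for (qq,ori) in((D[0][0],D[0][2]),(q,o['orientation'])):
    R=Ro.from_euler('xyz',ori,degrees=True); _,w=fk(qq,p,s); print(s,(w.inv()*R).as_matrix().round(3).tolist())
E
```

```text
[41.86, -13.62, -57.97, 50.72, -27.38, -173.27]
1 [[-0.0, -0.001, 1.0], [0.545, 0.838, 0.001], [-0.838, 0.545, 0.0]]
1 [[0.539, -0.39, 0.747], [-0.83, -0.399, 0.39], [0.145, -0.83, -0.539]]
-1 [[0.0, 0.0, 1.0], [-0.0, 1.0, -0.0], [-1.0, -0.0, 0.0]]
-1 [[0.0, 0.0, 1.0], [-0.0, 1.0, -0.0], [-1.0, -0.0, 0.0]]
```

```bash
cat >> kin.py <<'E'
D+=[([-8.2,11.8,-12.7,0,-66.2,-.6],[.50701771,-.26743962,.2173146],None),([41.86,-13.62,-57.97,50.72,-27.38,-173.27],[.511,.1141,.2522],None)]
M=Ro.from_matrix([[0,0,1],[0,1,0],[-1,0,0]])
def fit():
    f=lambda p: np.concatenate([fk(q,p,-1)[0]-np.array(x) for q,x,_ in D]+[[.01*(p[0]),.01*p[6]]])
    return least_squares(f,[0,.45,.45,.45,.3,-.19,0])
def ik(p,pos,R,q0):
    def f(q):
        x,w=fk(q,p,-1); return np.r_[(x-pos)*10, ((w*M).inv()*R).as_rotvec()*2]
    best=None
    for s in [q0]+[np.array(q0)+np.random.default_rng(i).normal(0,30,6) for i in range(15)]:
        r=least_squares(f,np.clip(s,lo+1,hi-1),bounds=(lo,hi),x_scale=30.)
        if best is None or r.cost<best.cost: best=r
        if best.cost<1e-8: break
    return best
E
python3 - <<'E'
from kin import *
r=fit(); print(r.x.round(4),r.fun.round(4))
from h import B,ex,ey
p=r.x
def tgt(x,y,z,tilt,az,flip):
    a=np.radians(tilt);b=np.radians(az); zt=np.array([np.sin(a)*np.cos(b),np.sin(a)*np.sin(b),-np.cos(a)]); xt=np.array([-np.sin(b),np.cos(b),0])*(-1 if flip else 1)
    return np.r_[B+ex*x/1000+ey*y/1000,z/1000],Ro.from_matrix(np.c_[xt,np.cross(zt,xt),zt])
for flip in(0,1):
  for az in(-8,10,25):
    for tilt in(30,45):
      for L in((-110,0,128),(-60,0,78),(10,0,180)):
        P,R=tgt(*L,tilt,az,flip); b=ik(p,P,R,[30,0,-30,20,-50,-100+180*flip]); print(flip,az,tilt,L,'%.1e'%b.cost,b.x.round(0))
E
```

```text
[ 0.4316  0.475   0.0188 -0.0554  0.2085 -0.1886  0.0418] [-0.0046 -0.0161 -0.012   0.021   0.0007  0.014   0.0013 -0.008  -0.002
  0.0043  0.0004]
0 -8 30 (-110, 0, 128) 5.8e-01 [  46.    2.  -58.   34.  -24. -174.]
0 -8 30 (-60, 0, 78) 1.0e+00 [  40.   15.  -58.   37.  -16. -174.]
0 -8 30 (10, 0, 180) 1.3e-01 [  38.   14.  -46.   43.  -22. -174.]
0 -8 45 (-110, 0, 128) 9.2e-01 [  48.   -3.  -56.   40.  -27. -174.]
0 -8 45 (-60, 0, 78) 1.5e+00 [  41.   10.  -57.   41.  -18. -174.]
0 -8 45 (10, 0, 180) 3.6e-01 [  39.   11.  -37.   46.  -30. -174.]
0 10 30 (-110, 0, 128) 5.8e-01 [  45.    0.  -58.   33.  -20. -156.]
0 10 30 (-60, 0, 78) 1.0e+00 [  39.   13.  -58.   35.  -12. -153.]
0 10 30 (10, 0, 180) 1.1e-01 [  36.   12.  -53.   60.  -10. -174.]
0 10 45 (-110, 0, 128) 8.4e-01 [  48.   -6.  -58.   51.  -22. -174.]
0 10 45 (-60, 0, 78) 1.4e+00 [  41.    8.  -58.   56.  -13. -174.]
0 10 45 (10, 0, 180) 3.3e-01 [  37.    9.  -47.   62.  -14. -174.]
0 25 30 (-110, 0, 128) 5.9e-01 [  43.   -0.  -58.   21.  -16. -128.]
0 25 30 (-60, 0, 78) 1.0e+00 [  37.   13.  -58.   11.   -8. -112.]
0 25
[... 675 characters left out ...]
0. -58.  33. -20.  24.]
1 10 30 (-60, 0, 78) 1.0e+00 [ 39.  13. -58.  35. -12.  27.]
1 10 30 (10, 0, 180) 9.6e-02 [ 36.  12. -58.  93. -10. -28.]
1 10 45 (-110, 0, 128) 8.4e-01 [ 48.  -6. -58.  52. -22.   6.]
1 10 45 (-60, 0, 78) 1.4e+00 [ 41.   8. -58.  60. -13.   1.]
1 10 45 (10, 0, 180) 2.9e-01 [ 38.   8. -57.  96. -16. -31.]
1 25 30 (-110, 0, 128) 5.9e-01 [ 43.  -0. -58.  21. -16.  52.]
1 25 30 (-60, 0, 78) 1.0e+00 [ 37.  13. -58.  11.  -8.  68.]
1 25 30 (10, 0, 180) 1.0e-01 [ 34.  12. -57.  96.  -4. -14.]
1 25 45 (-110, 0, 128) 8.4e-01 [ 46.  -6. -58.  43. -14.  30.]
1 25 45 (-60, 0, 78) 1.4e+00 [ 38.   8. -58.  45.  -5.  33.]
1 25 45 (10, 0, 180) 3.1e-01 [ 35.   8. -52.  96.  -6. -14.]
```

The tilt ran into joint limits (j3 at about -58°, j6 at about -173°). Turning the tool half round about its axis frees j6. I'll untilt and start that turn, sampling joint states on the way for a kinematic fit to plan with.

{"api": "send_rows", "payload": {
  "commands": [
    [1,[0,0,0],[0.0007,0.019,-0.0048]],
    [1,[0,0,0],[0.0007,0.019,-0.0048]],
    [1,[0,0,0],[0.0007,0.019,-0.0048]],
    [1,[0,0,0],[0.0007,0.019,0]],
    [1,[0,0,0],[0.0007,0.019,0]]
  ]
}}

```text
clock: 7.25
tool_pos: [0.5076, 0.1042, 0.2511]
orientation: [178.4, -0.3, 86.4]
force: [-0.6, 0.7, 0.8]
opening: 0.0006
```

```bash
cat > rec.py <<'E'
from h import *
import json
o=sensors.get_obs(); open('samp.txt','a').write(json.dumps([o['joint_pos'].tolist(),o['tool_pos'].tolist(),o['orientation'].tolist()])+'\n'); st(); print(o['orientation'].round(1))
E
python3 rec.py
```

```text
t 7.25 pos [0.5076 0.1042 0.2511] local -111.3 -111.6 251.1 F [-0.6  0.7  0.8] j [  34.    4.  -18.    1.  -67. -128.]
local tool z [ 0.027  0.007 -1.   ] tool x [-0.078  0.997  0.004]
turn units to 45: [-0.013  -0.1199 -0.0121] to 0: [-0.0003  0.0044 -0.0124]
[178.4  -0.3  86.4]
```

{"api": "send_rows", "payload": {
  "commands": [
    [1,[-0.02,0,0.05],[0,0,0.0236]],
    [1,[-0.02,0,0.05],[0,0,0.0236]],
    [1,[-0.02,0,0],[0,0,0.0236]],
    [1,[0,0,0],[0,0,0.0236]],
    [1,[0,0,0],[0,0,0.0236]],
    [1,[0,0,0],[0,0,0.0236]],
    [1,[0,0,0],[0,0,0.0236]]
  ]
}}

```text
clock: 7.95
tool_pos: [0.4925, 0.0994, 0.2664]
orientation: [179.9, -0.6, 146.6]
force: [-0.7, -0.4, -0.7]
opening: 0.0004
```

```bash
python3 rec.py
```

```text
t 7.95 pos [0.4925 0.0994 0.2664] local -125.5 -118.5 266.4 F [-0.7 -0.4 -0.7] j [ 33.   3. -16.  -1. -71. -67.]
local tool z [-0.009  0.006 -1.   ] tool x [-0.904  0.427  0.011]
turn units to 45: [ 0.0525 -0.1205 -0.1707] to 0: [-0.0017 -0.0005 -0.1798]
[179.9  -0.6 146.6]
```

{"api": "send_rows", "payload": {
  "commands": [
    [1,[0,0.06,0],[0.015,0,0.018]],
    [1,[0,0.06,0],[0.015,0,0.018]],
    [1,[0,0.06,0],[0.015,0,0.018]],
    [1,[0,0.06,0],[0,0,0.0236]],
    [1,[0,0.06,0],[0,0,0.0236]],
    [1,[0,0.06,0],[0,0,0.0236]],
    [1,[0,0,0],[0,0,0]]
  ]
}}

```text
clock: 8.65
tool_pos: [0.4895, 0.1871, 0.2601]
orientation: [164.6, -7.5, -165.9]
force: [-0.6, -0.4, -0.1]
opening: 0.0001
```

```bash
python3 rec.py
```

```text
t 8.65 pos [0.4895 0.1871 0.2601] local -140.9 -32.1 260.1 F [-0.6 -0.4 -0.1] j [ 29.  10.  -4. -17. -79. -12.]
local tool z [-0.217  0.199 -0.956] tool x [-0.918 -0.374  0.13 ]
turn units to 45: [ 0.056  -0.0827 -0.3085] to 0: [-0.0536  0.0157 -0.3062]
[ 164.6   -7.5 -165.9]
```

```bash
cat > kin2.py <<'E'
from kin import *
import json
def fk(q,p,s4=-1):
    a,L1,L2,h,Lt,d,e,d4,a5,e5=p; E=lambda ax,x: Ro.from_euler(ax,x,degrees=True)
    base=E('z',q[0]); f=E('y',q[1]-q[2]); g=f*E('x',-q[3]); w5=g*E('y',-q[4]); w=w5*E('x',-q[5])
    pos=np.array([a,d,h])+E('y',q[1]).apply([0,0,L1])+f.apply([L2,0,e])+g.apply([0,d4,a5])+w5.apply([0,0,e5])+w.apply([Lt,0,0])
    return base.apply(pos), (base*w)
def data():
    S=[(q,x) for q,x,_ in D]+[tuple(json.loads(l)[:2]) for l in open('samp.txt')]
    return S
def fit():
    S=data()
    f=lambda p: np.concatenate([fk(q,p)[0]-np.array(x) for q,x in S]+[.003*p[[0,6,7,8,9]]])
    best=None
    for L in(.35,.45,.55):
      for d in (-.19,-.1):
        r=least_squares(f,[0,L,.45,.4,.3,d,0,0,0,0])
        if best is None or r.cost<best.cost: best=r
    return best
def ik(p,pos,R,q0):
    def f(q):
        x,w=fk(q,p); return np.r_[(x-pos)*10, ((w*M).inv()*R).as_rotvec()*2]
    best=None
    for s in [q0]+[np.array(q0)+np.random.default_rng(i).normal(0,30,6) for i in range(12)]:
        r=least_squares(f,np.clip(s,lo+1,hi-1),bounds=(lo,hi),x_scale=30.)
        if best is None or r.cost<best.cost: best=r
        if best.cost<1e-8: break
    return best
E
python3 - <<'E'
from kin2 import *
r=fit(); print(r.x.round(4)); print(r.fun[:-5].reshape(-1,3).round(4))
E
```

```text
[ 0.000e+00  6.016e-01  4.654e-01  2.033e-01  3.801e-01  6.000e-04
 -3.700e-03 -1.925e-01  1.700e-03 -1.100e-03]
[[ 0.0001 -0.      0.    ]
 [ 0.0001  0.0004  0.    ]
 [-0.      0.     -0.    ]
 [ 0.     -0.0002 -0.    ]
 [ 0.0001 -0.0001  0.    ]
 [ 0.      0.      0.    ]]
```

```bash
cat >> kin2.py <<'E'
from h import B,ex,ey
def tgt(x,y,z,tilt,az,flip):
    a=np.radians(tilt);b=np.radians(az); zt=np.array([np.sin(a)*np.cos(b),np.sin(a)*np.sin(b),-np.cos(a)]); xt=np.array([-np.sin(b),np.cos(b),0])*(-1 if flip else 1)
    return np.r_[B+ex*x/1000+ey*y/1000,z/1000],Ro.from_matrix(np.c_[xt,np.cross(zt,xt),zt])
E
python3 - <<'E'
from kin2 import *
p=fit().x
for flip in(0,1):
  for az in(-8,10,25):
    for tilt in(30,40,45,):
      for L in((-110,0,128),(-60,0,78),(10,0,180)):
        P,R=tgt(*L,tilt,az,flip); b=ik(p,P,R,[35,0,-30,20,-40,-130+180*flip]); print(flip,az,tilt,L,'%.1e'%b.cost,b.x.round(0))
E
```

```text
0 -8 30 (-110, 0, 128) 7.0e-02 [  49.    6.  -48.   35.  -28. -174.]
0 -8 30 (-60, 0, 78) 8.4e-02 [  42.   14.  -46.   40.  -21. -174.]
0 -8 30 (10, 0, 180) 8.5e-03 [  40.   10.  -40.   44.  -28. -174.]
0 -8 40 (-110, 0, 128) 2.6e-02 [   2.    2.  -49. -174.   -0.   76.]
0 -8 40 (-60, 0, 78) 2.9e-02 [   2.   12.  -41. -160.   -0.   62.]
0 -8 40 (10, 0, 180) 1.0e-01 [  38.    9.  -42.   48.  -25. -174.]
0 -8 45 (-110, 0, 128) 4.2e-02 [   3.    2.  -46. -161.   -0.   64.]
0 -8 45 (-60, 0, 78) 5.3e-02 [   3.   11.  -38. -149.   -0.   51.]
0 -8 45 (10, 0, 180) 2.1e-02 [   0.    7.  -39. -174.   -0.   78.]
0 10 30 (-110, 0, 128) 1.9e-02 [  40.    3.  -58.   57.  -13. -174.]
0 10 30 (-60, 0, 78) 4.4e-02 [  32.   11.  -54.   64.   -8. -174.]
0 10 30 (10, 0, 180) 8.0e-20 [  31.    7.  -48.   59.  -12. -167.]
0 10 40 (-110, 0, 128) 1.2e-02 [   3.    3.  -47. -164.   -1.   79.]
0 10 40 (-60, 0, 78) 5.6e-03 [   3.   12.  -40. -148.   -4.   63.]
0 10 40 (10, 0, 180) 4.7e-02 [  27.    6.  -50.   70.   -8. -174.]
0 10 45 (-110, 0, 128) 3.2e-03 [   7.    3.  -42. -141.   -1.   53.]
0 10 45 (-60, 0,
[... 1661 characters left out ...]
3. -36. -93.  -0. 174.]
1 10 45 (-60, 0, 78) 3.2e-02 [ 19.  12. -31. -91.  -0. 174.]
1 10 45 (10, 0, 180) 8.9e-02 [ 20.   6. -52.  96.  -9. -15.]
1 25 30 (-110, 0, 128) 9.2e-03 [ 37.   2. -58.  51.  -5.  28.]
1 25 30 (-60, 0, 78) 2.0e-02 [ 37.  12. -49.  21.  -2.  58.]
1 25 30 (10, 0, 180) 5.1e-26 [ 36.   8. -38.  21. -15.  61.]
1 25 40 (-110, 0, 128) 6.1e-02 [ 37.   3. -42. -37.  -0. 118.]
1 25 40 (-60, 0, 78) 1.9e-02 [ 31.  12. -34. -52.  -0. 137.]
1 25 40 (10, 0, 180) 1.4e-02 [ 32.   7. -44.  21.  -1.  63.]
1 25 45 (-110, 0, 128) 2.3e-02 [ 27.   3. -36. -74.  -0. 163.]
1 25 45 (-60, 0, 78) 1.8e-03 [ 26.  12. -32. -71.  -0. 160.]
1 25 45 (10, 0, 180) 2.0e-02 [ 33.   7. -37. -13.  -0.  97.]
```

```bash
cat > scan.py <<'E'
from kin2 import *
p=fit().x
def tg(L,tilt,az,roll):
    P,R=tgt(*L,tilt,az,0); return P,R*Ro.from_euler('z',roll,degrees=True)
if __name__=='__main__':
  for az in range(-120,181,20):
    for tilt in(45,):
      for L in((-60,0,80),):
       for roll in(0,90,180,270):
        P,R=tg(L,tilt,az,roll); b=ik(p,P,R,[35,10,-20,0,-60,-130+roll])
        mg=np.minimum(b.x-lo,hi-b.x).min()
        if b.cost<1e-6: print(az,tilt,roll,L,'%.0e'%b.cost,b.x.round(0),'margin',mg.round(0))
E
python3 scan.py
```

```text
-120 45 0 (-60, 0, 80) 9e-24 [ 45.  46.   6.  11. -94. 102.] margin 65.0
-120 45 90 (-60, 0, 80) 3e-18 [ 45.  46.   6.  11. -94.  12.] margin 65.0
-120 45 180 (-60, 0, 80) 9e-18 [ 45.  46.   6.  11. -94. -78.] margin 65.0
-100 45 90 (-60, 0, 80) 4e-21 [ 51.  42.  -6.  20. -83.  19.] margin 52.0
-100 45 180 (-60, 0, 80) 4e-28 [ 51.  42.  -6.  20. -83. -71.] margin 52.0
-80 45 90 (-60, 0, 80) 2e-29 [ 55.  36. -21.  32. -71.  24.] margin 37.0
-80 45 180 (-60, 0, 80) 9e-28 [ 55.  36. -21.  32. -71. -66.] margin 37.0
-60 45 90 (-60, 0, 80) 2e-23 [ 57.  30. -37.  48. -58.  24.] margin 21.0
-60 45 180 (-60, 0, 80) 7e-21 [ 57.  30. -37.  48. -58. -66.] margin 21.0
-40 45 90 (-60, 0, 80) 2e-20 [ 51.  23. -53.  76. -47.  19.] margin 5.0
-40 45 180 (-60, 0, 80) 4e-19 [ 51.  23. -53.  76. -47. -71.] margin 5.0
40 45 0 (-60, 0, 80) 1e-27 [ 16.  12. -28. -68. -18.  -5.] margin 18.0
40 45 90 (-60, 0, 80) 5e-25 [ 16.  12. -28. -68. -18. -95.] margin 18.0
40 45 270 (-60, 0, 80) 2e-25 [ 16.  12. -28. -68. -18.  85.] margin 18.0
60 45 0 (-60, 0, 80) 4e-24 [  8.  17. -21. -64. -39.  10.] margin 37.0
60 
[... 1188 characters left out ...]
270 (-60, 0, 80) 7e-25 [ 14.  41.  15. -35. -93. 133.] margin 41.0
160 45 0 (-60, 0, 80) 3e-30 [  20.   46.   21.  -28. -102.   53.] margin 50.0
160 45 90 (-60, 0, 80) 3e-27 [  20.   46.   21.  -28. -102.  -37.] margin 50.0
160 45 180 (-60, 0, 80) 2e-29 [  20.   46.   21.  -28. -102. -127.] margin 47.0
160 45 270 (-60, 0, 80) 2e-27 [  20.   46.   21.  -28. -102.  143.] margin 30.0
180 45 0 (-60, 0, 80) 3e-21 [  26.   49.   24.  -19. -107.   65.] margin 47.0
180 45 90 (-60, 0, 80) 9e-29 [  26.   49.   24.  -19. -107.  -25.] margin 47.0
180 45 180 (-60, 0, 80) 3e-28 [  26.   49.   24.  -19. -107. -115.] margin 47.0
180 45 270 (-60, 0, 80) 2e-28 [  26.   49.   24.  -19. -107.  155.] margin 18.0
```

```bash
cat > lift.py <<'E'
from scan import *
az=65; w=14
def pose(th,r,below=0,back=0,s=15,tilt=45):
    c=np.array([35-r*np.cos(th)+2*np.sin(th)*-1, -38, 107+r*np.sin(th)-2*np.cos(th)])
    rel=np.radians(az+8.1);a=np.radians(tilt)
    zt=np.array([np.sin(a)*np.cos(rel),np.sin(a)*np.sin(rel),-np.cos(a)]);xt=np.array([-np.sin(rel),np.cos(rel),0]);yt=np.cross(zt,xt)
    t=c-(-w*xt+9.5*yt-s*zt); t=t-yt*below-zt*back
    return t
if __name__=='__main__':
  q=[8,17,-21,-64,-39,10]
  for name,a in [('pre',(0,90,8,70)),('in',(0,90,8,0))]+[(str(t),(t,90,0,0)) for t in np.arange(0,1.5,.2)]+[('1.5',(1.5,90,0,0))]:
    L=pose(*a); P,R=tg(L,45,az,0); b=ik(p,P,R,q); q=b.x; print(name,L.round(1),P.round(4),'%.0e'%b.cost,q.round(0))
  o=sensors_o=None
  from h import sensors
  o=sensors.get_obs(); R0=Ro.from_euler('xyz',o['orientation'],degrees=True); _,R=tg((0,0,0),45,az,0)
  print('turn',((R*R0.inv()).as_rotvec()/2/np.pi).round(4), o['tool_pos'])
E
python3 lift.py
```

```text
pre [-83.3 -83.  131.5] [0.5393 0.1286 0.1315] 1e-28 [ -1.  12. -21. -56. -51.  11.]
in [-68.9 -35.6  82. ] [0.5603 0.1734 0.082 ] 8e-21 [  3.  18. -21. -61. -46.  15.]
0.0 [-67.3 -30.2  87.7] [0.5626 0.1786 0.0877] 3e-22 [  4.  18. -20. -61. -45.  13.]
0.2 [-65.9 -30.2 105.6] [0.564  0.1784 0.1056] 5e-30 [  4.  16. -20. -59. -46.  10.]
0.4 [-60.9 -30.2 122.9] [0.5689 0.1777 0.1229] 6e-20 [  5.  15. -19. -57. -47.   8.]
0.6000000000000001 [-52.7 -30.2 138.8] [0.5771 0.1765 0.1388] 2e-19 [  5.  14. -18. -56. -48.   5.]
0.8 [-41.4 -30.2 152.8] [0.5883 0.1749 0.1528] 8e-31 [  5.  13. -16. -54. -49.   3.]
1.0 [-27.6 -30.2 164.3] [0.6019 0.173  0.1643] 5e-29 [  5.  14. -14. -53. -50.   1.]
1.2000000000000002 [-11.7 -30.2 172.8] [0.6176 0.1707 0.1728] 4e-29 [  5.  14. -12. -52. -51.  -0.]
1.4000000000000001 [  5.5 -30.2 178. ] [0.6347 0.1683 0.178 ] 3e-29 [  5.  15. -10. -51. -52.  -1.]
1.5 [ 14.4 -30.2 179.3] [0.6435 0.1671 0.1793] 7e-22 [  5.  16.  -9. -51. -52.  -2.]
turn [ 0.0814 -0.0286 -0.1113] [0.48952587 0.18709604 0.2600802 ]
```

The kinematic model now fits to under 1 mm. It shows a straight-on 45° tilt is out of joint range here, but a 45° tilt heading 65° (from the right-front) is comfortable. I'll come under the lip's right corner that way.

{"api": "send_rows", "payload": {
  "commands": [
    [1,[0.017,-0.05,-0.034],[0.0116,-0.0041,-0.0159]],
    [1,[0.017,-0.05,-0.034],[0.0116,-0.0041,-0.0159]],
    [1,[0.017,-0.05,-0.034],[0.0116,-0.0041,-0.0159]],
    [1,[0.017,-0.05,-0.034],[0.0116,-0.0041,-0.0159]],
    [1,[0.017,-0.05,-0.034],[0.0116,-0.0041,-0.0159]],
    [1,[0.017,-0.05,-0.034],[0.0116,-0.0041,-0.0159]],
    [1,[0.017,-0.05,-0.034],[0.0116,-0.0041,-0.0159]],
    [1,[0,0,0],[0,0,0]]
  ]
}}

```text
clock: 9.45
tool_pos: [0.5181, 0.0926, 0.1929]
orientation: [133.9, -0.5, 152.8]
force: [0.0, 0.7, 0.2]
opening: 0.0002
```

```bash
cat >> h.py <<'E'
def go(P,R=None,n=1):
    o=sensors.get_obs(); print('F',o['force'].round(1),'shift',((np.array(P)-o['tool_pos'])/.25/n).round(3),end=' ')
    if R is not None: print('turn',((R*Ro.from_euler('xyz',o['orientation'],degrees=True).inv()).as_rotvec()/2/np.pi/n).round(4))
E
python3 - <<'E'
from lift import *; from h import *
st()
P,R=tg(pose(0,90,8,70),45,az,0); go(P,R)
E
```

```text
t 9.45 pos [0.5181 0.0926 0.1929] local -99.2 -121.6 192.9 F [0.  0.7 0.2] j [ -5.   6. -21. -53. -57.   5.]
local tool z [ 0.23   0.682 -0.694] tool x [-0.945  0.327  0.009]
turn units to 45: [-0.0028  0.0021 -0.1969] to 0: [-0.0637  0.1202 -0.1851]
F [0.  0.7 0.2] shift [ 0.085  0.144 -0.245] turn [-0.0032  0.      0.0061]
```

{"api": "send_rows", "payload": {
  "commands": [
    [1,[0.043,0.072,-0.122],[-0.0016,0,0.003]],
    [1,[0.043,0.072,-0.122],[-0.0016,0,0.003]],
    [1,[0,0,0],[0,0,0]]
  ]
}}

```text
clock: 9.75
tool_pos: [0.5407, 0.125, 0.1308]
orientation: [135.0, 0.1, 154.6]
force: [-0.6, 0.6, -0.3]
opening: 0.0003
```

```bash
python3 - <<'E'
from lift import *; from h import *
st()
P,R=tg(pose(0,90,8,0),45,az,0); go(P,R,4)
s=snap('scene','s5'); cv2.imwrite('pics/s5c.png',cv2.resize(s['color'][150:260,340:460],None,fx=5,fy=5,interpolation=cv2.INTER_CUBIC))
s=snap('wrist','w5')
E
```

```text
t 9.75 pos [0.5407 0.125  0.1308] local -81.5 -86.3 130.8 F [-0.6  0.6 -0.3] j [ -1.  12. -21. -56. -51.  11.]
local tool z [ 0.212  0.674 -0.707] tool x [-0.955  0.298 -0.002]
turn units to 45: [ 4.000e-04  1.000e-04 -2.019e-01] to 0: [-0.0627  0.1176 -0.191 ]
F [-0.6  0.6 -0.3] shift [ 0.02   0.048 -0.049] turn [0.0001 0.0001 0.0003]
```

View pics/s5c.png

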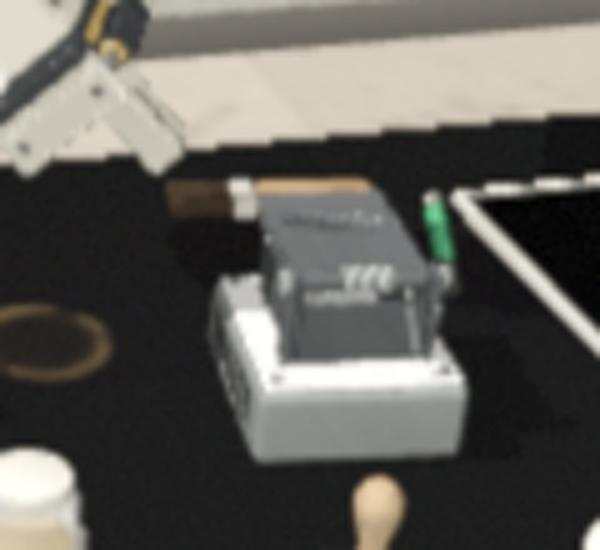

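View pics/w5.png

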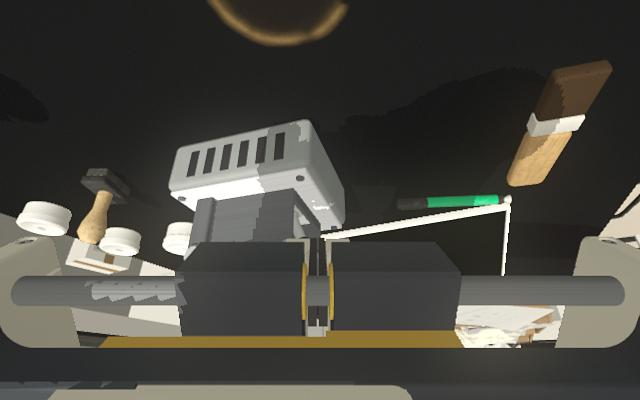

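The scene crop shows the fingertip at (160,165), level and just outside the cover's near corner, with the cover shut. Now I'll slide in under the lip corner.

{"api": "send_rows", "payload": {
  "commands": [
    [1,[0.02,0.048,-0.049],[0,0,0]],
    [1,[0.02,0.048,-0.049],[0,0,0]],
    [1,[0.02,0.048,-0.049],[0,0,0]],
    [1,[0.018,0.04,-0.045],[0,0,0]],
    [1,[0,0,0],[0,0,0]]
  ]
}}

```text
clock: 10.35
tool_pos: [0.5629, 0.1733, 0.0854]
orientation: [134.9, 0.6, 154.6]
force: [-1.4, 0.2, 0.1]
opening: 0.0004
```

```bash
python3 - <<'E'
from lift import *; from h import *
st()
for t in (0,.2,.4): P,R=tg(pose(t,90,0,0),45,az,0); go(P,R,1)
s=snap('scene','s6'); cv2.imwrite('pics/s6c.png',cv2.resize(s['color'][150:260,340:460],None,fx=5,fy=5,interpolation=cv2.INTER_CUBIC))
s=snap('top','t6'); cv2.imwrite('pics/t6c.png',cv2.resize(s['color'][130:240,200:320],None,fx=5,fy=5,interpolation=cv2.INTER_CUBIC))
E
```

```text
t 10.35 pos [0.5629 0.1733 0.0854] local -66.2 -35.4 85.4 F [-1.4  0.2  0.1] j [  3.  18. -21. -61. -45.  15.]
local tool z [ 0.218  0.674 -0.705] tool x [-0.955  0.298 -0.011]
turn units to 45: [ 0.0014  0.0012 -0.2019] to 0: [-0.0618  0.1187 -0.1914]
F [-1.4  0.2  0.1] shift [-0.001  0.021  0.009] turn [0.0004 0.0017 0.0012]
F [-1.4  0.2  0.1] shift [0.004 0.02  0.081] turn [0.0004 0.0017 0.0012]
F [-1.4  0.2  0.1] shift [0.024 0.018 0.15 ] turn [0.0004 0.0017 0.0012]
```

View pics/s6c.png

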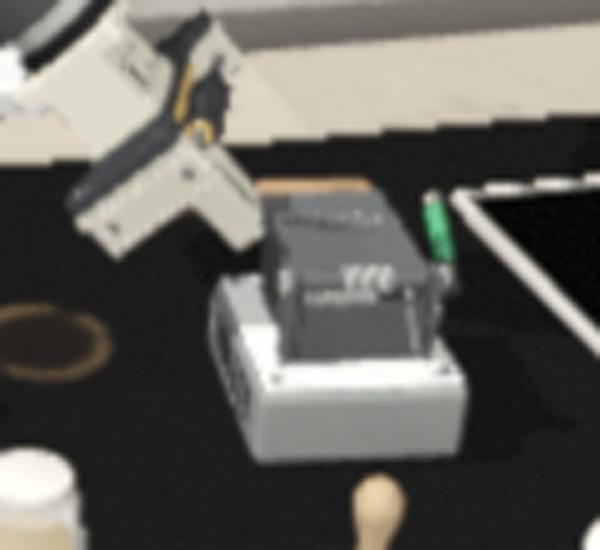

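View pics/t6c.png

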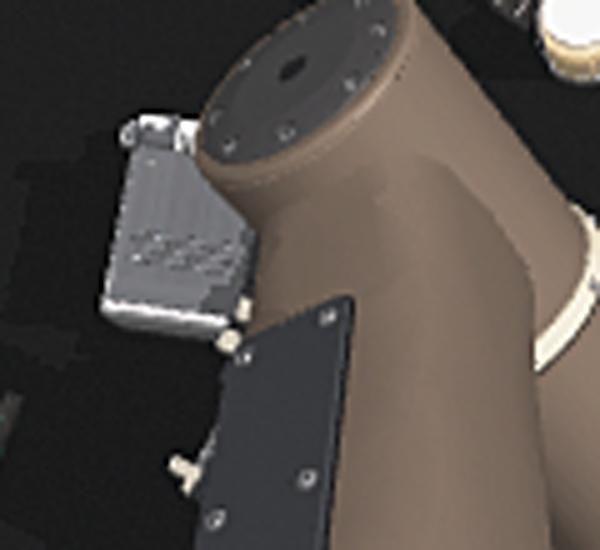

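The top crop shows the fingertips at about (245,310) and (228,340), at the cover's right lip corner, and in the scene view they disappear under the cover. I'll begin the lift in small steps.

{"api": "send_rows", "payload": {
  "commands": [
    [1,[0,0.018,0.01],[0,0,0]],
    [1,[0.002,0,0.04],[0,0,0]],
    [1,[0.004,0,0.04],[0,0,0]],
    [1,[0.01,0,0.035],[0,0,0]]
  ]
}}

```text
clock: 10.85
tool_pos: [0.5665, 0.1763, 0.1187]
orientation: [134.9, 0.6, 154.5]
force: [0.5, -0.1, -0.3]
opening: 0.0004
```

```bash
python3 - <<'E'
from lift import *; from h import *
st()
for t in (.4,.6,.8): P,R=tg(pose(t,90,0,0),45,az,0); go(P,R,1)
s=snap('scene','s7'); cv2.imwrite('pics/s7c.png',cv2.resize(s['color'][150:260,340:460],None,fx=5,fy=5,interpolation=cv2.INTER_CUBIC))
E
```

```text
t 10.85 pos [0.5665 0.1763 0.1187] local -63.1 -31.9 118.7 F [ 0.5 -0.1 -0.3] j [  5.  14. -20. -58. -46.   9.]
local tool z [ 0.219  0.673 -0.706] tool x [-0.954  0.299 -0.011]
turn units to 45: [ 0.0015  0.0011 -0.2017] to 0: [-0.0616  0.1186 -0.1913]
F [ 0.5 -0.1 -0.3] shift [0.01  0.005 0.017] turn [0.0005 0.0016 0.0014]
F [ 0.5 -0.1 -0.3] shift [0.042 0.001 0.081] turn [0.0005 0.0016 0.0014]
F [ 0.5 -0.1 -0.3] shift [ 0.087 -0.006  0.137] turn [0.0005 0.0016 0.0014]
```

View pics/s7c.png

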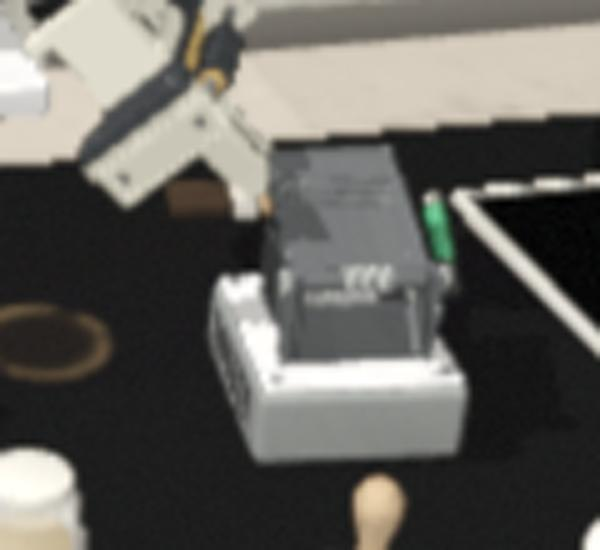

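The cover is rising: its lip edge is now at row 148 of the crop, up from about 185. I'll keep following the arc.

{"api": "send_rows", "payload": {
  "commands": [
    [1,[0.012,0.003,0.036],[0,0,0]],
    [1,[0.03,0.002,0.05],[0,0,0]],
    [1,[0.045,0,0.05],[0,0,0]],
    [1,[0.027,-0.004,0.023],[0,0,0]],
    [1,[0.027,-0.004,0.023],[0,0,0]],
    [1,[0.032,-0.004,0.016],[0,0,0]],
    [1,[0.032,-0.004,0.016],[0,0,0]]
  ]
}}

```text
clock: 11.6
tool_pos: [0.6201, 0.1731, 0.1779]
orientation: [134.8, 0.9, 154.5]
force: [0.3, -0.6, -0.4]
opening: 0.0004
```

```bash
python3 - <<'E'
from lift import *; from h import *
st()
for t in (1.2,1.4,1.5,1.6): P,R=tg(pose(t,90,0,0),45,az,0); go(P,R,1)
s=snap('scene','s8'); cv2.imwrite('pics/s8c.png',cv2.resize(s['color'][130:260,340:460],None,fx=4.6,fy=4.6,interpolation=cv2.INTER_CUBIC))
E
```

```text
t 11.6 pos [0.6201 0.1731 0.1779] local -9.6 -27.5 177.9 F [ 0.3 -0.6 -0.4] j [  6.  14. -12. -52. -50.  -1.]
local tool z [ 0.222  0.674 -0.704] tool x [-0.954  0.299 -0.015]
turn units to 45: [ 0.0019  0.0018 -0.2017] to 0: [-0.0612  0.1193 -0.1914]
F [ 0.3 -0.6 -0.4] shift [-0.01 -0.01 -0.02] turn [0.0005 0.0024 0.0014]
F [ 0.3 -0.6 -0.4] shift [ 0.058 -0.019  0.   ] turn [0.0005 0.0024 0.0014]
F [ 0.3 -0.6 -0.4] shift [ 0.093 -0.024  0.005] turn [0.0005 0.0024 0.0014]
F [ 0.3 -0.6 -0.4] shift [ 0.129 -0.029  0.007] turn [0.0005 0.0024 0.0014]
```

View pics/s8c.png

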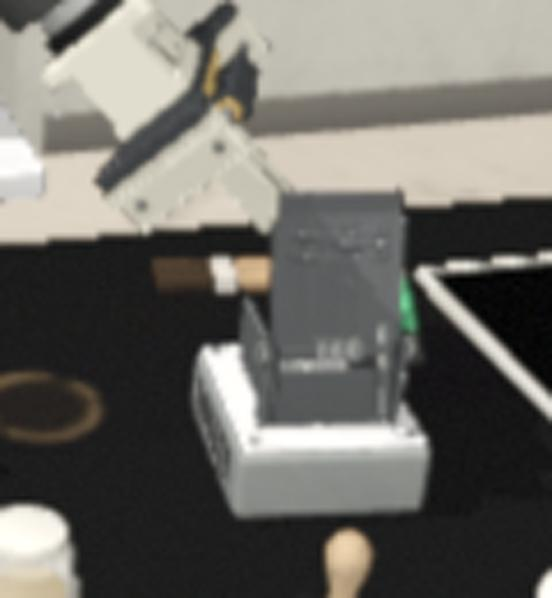

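Nearly upright. I'll push on past over-centre to about 1.55 rad.

{"api": "send_rows", "payload": {
  "commands": [
    [1,[0.03,-0.006,0],[0,0,0]],
    [1,[0.035,-0.006,0],[0,0,0]],
    [1,[0.035,-0.006,0],[0,0,0]],
    [1,[0.03,-0.006,0],[0,0,0]],
    [1,[0,0,0],[0,0,0]]
  ]
}}

```text
clock: 12.15
tool_pos: [0.6571, 0.166, 0.1768]
orientation: [134.8, 0.8, 154.5]
force: [-0.4, 0.3, -0.3]
opening: 0.0003
```

```bash
python3 - <<'E'
from lift import *; from h import *
st()
s=snap('scene','s9'); cv2.imwrite('pics/s9c.png',cv2.resize(s['color'][130:260,340:460],None,fx=4.6,fy=4.6,interpolation=cv2.INTER_CUBIC))
E
```

```text
t 12.15 pos [0.6571 0.166  0.1768] local 28.1 -29.3 176.8 F [-0.4  0.3 -0.3] j [  5.  17.  -8. -51. -51.  -1.]
local tool z [ 0.222  0.674 -0.705] tool x [-0.954  0.3   -0.014]
turn units to 45: [ 0.0019  0.0016 -0.2015] to 0: [-0.0612  0.1192 -0.1913]
```

View pics/s9c.png

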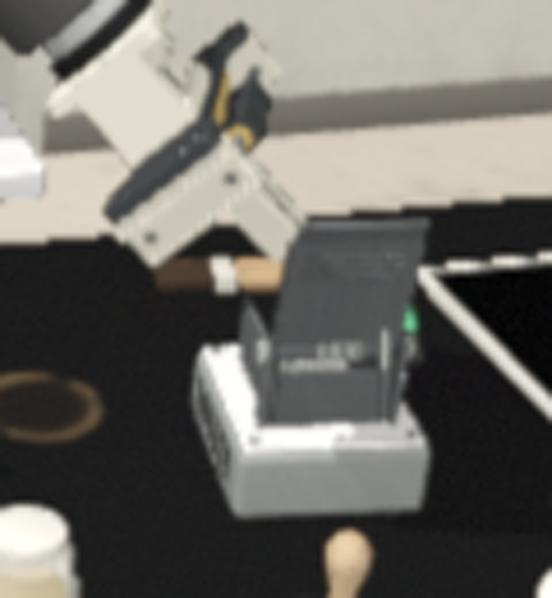

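```bash
python3 - <<'E'
from scan import *; from h import *
q=[30,10,-15,0,-60,-130]
for L in [(-75,0,200),(-75,0,84),(-27,0,84),(75,0,190),(10,0,190)]:
    P,R=tg(L,0,-8.1,0); b=ik(p,P,R,q); q=b.x; print(L,P.round(3),'%.0e'%b.cost,q.round(0))
P,R=tg((-75,0,200),0,-8.1,0); go(P,R,1)
E
```

```text
(-75, 0, 200) [0.559 0.21  0.2  ] 4e-30 [  39.   14.  -12.    0.  -64. -137.]
(-75, 0, 84) [0.559 0.21  0.084] 9e-22 [  39.   21.  -20.   -0.  -50. -137.]
(-27, 0, 84) [0.607 0.203 0.084] 5e-22 [  36.   24.  -14.    0.  -52. -134.]
(75, 0, 190) [0.708 0.188 0.19 ] 6e-29 [  30.   27.    6.   -0.  -69. -128.]
(10, 0, 190) [0.643 0.198 0.19 ] 9e-28 [  34.   22.   -2.    0.  -66. -132.]
F [-0.5  0.2 -0.2] shift [-0.389  0.174  0.093] turn [-0.0613  0.1191 -0.1913]
```

The cover is fully open and leaning back past upright. I'll retreat and bring the tool vertical.

{"api": "send_rows", "payload": {
  "commands": [
    [1,[-0.15,-0.02,0.08],[0,0,0]],
    [1,[-0.15,-0.02,0.08],[0,0,0]],
    [1,[-0.03,0.02,0],[-0.0061,0.0119,-0.0191]],
    [1,[-0.03,0.02,0],[-0.0061,0.0119,-0.0191]],
    [1,[-0.03,0.02,0],[-0.0061,0.0119,-0.0191]],
    [1,[0,0.02,0],[-0.0061,0.0119,-0.0191]],
    [1,[0,0.02,0],[-0.0061,0.0119,-0.0191]],
    [1,[0,0.02,0],[-0.0061,0.0119,-0.0191]],
    [1,[0,0.02,0],[-0.0061,0.0119,-0.0191]],
    [1,[0,0.02,0],[-0.0061,0.0119,-0.0191]],
    [1,[0,0.02,0],[-0.0061,0.0119,-0.0191]],
    [1,[0,0.02,0],[-0.0061,0.0119,-0.0191]]
  ]
}}

```text
clock: 13.4
tool_pos: [0.554, 0.1907, 0.2105]
orientation: [173.7, -5.0, 93.6]
force: [-0.1, 0.0, -0.0]
opening: 0.0006
```

```bash
python3 - <<'E'
from scan import *; from h import *
st(); P,R=tg((-80,0,190),0,-8.1,0); go(P,R,2)
E
```

```text
t 13.4 pos [0.554  0.1907 0.2105] local -77.5 -19.4 210.5 F [-0.1  0.  -0. ] j [  38.    8.  -18.   -1.  -55. -124.]
local tool z [ 0.09   0.106 -0.99 ] tool x [-0.202  0.975  0.086]
turn units to 45: [-0.0175 -0.1071 -0.0359] to 0: [-0.0131  0.0181 -0.0317]
F [-0.1  0.  -0. ] shift [ 0.001  0.039 -0.041] turn [-0.0065  0.009  -0.0159]
```

{"api": "send_rows", "payload": {
  "commands": [
    [1,[0,0.039,-0.02],[-0.0065,0.009,-0.0159]],
    [1,[0,0.039,-0.02],[-0.0065,0.009,-0.0159]],
    [1,[0,0,0],[0,0,0]]
  ]
}}

```text
clock: 13.7
tool_pos: [0.5538, 0.2125, 0.2004]
orientation: [-179.7, 0.3, 81.3]
force: [-1.0, 0.2, 0.2]
opening: 0.0004
```

```bash
python3 - <<'E'
from scan import *; from h import *
st(); P,R=tg((-75,0,84),0,-8.1,0); go(P,R,4)
s=snap('top','t10'); cv2.imwrite('pics/t10c.png',cv2.resize(s['color'][130:240,200:320],None,fx=5,fy=5,interpolation=cv2.INTER_CUBIC))
s=snap('wrist','w10'); P=cloud(s)
# ball
d=P-np.r_[B,0]; lx=d[...,:2]@ex; ly=d[...,:2]@ey
m=(lx>-.06)&(lx<.02)&(abs(ly)<.028)&(P[...,2]>.075)&(P[...,2]<.103); print(m.sum(), (np.c_[lx[m],ly[m],P[m][:,2]].mean(0)*1000).round(1) if m.any() else '')
E
```

```text
t 13.7 pos [0.5538 0.2125 0.2004] local -80.8 2.2 200.4 F [-1.   0.2  0.2] j [  40.   14.  -12.    0.  -64. -139.]
local tool z [-0.005 -0.006 -1.   ] tool x [ 0.011  1.    -0.006]
turn units to 45: [-0.0175 -0.1245  0.002 ] to 0: [ 0.0008 -0.0009  0.0017]
F [-1.   0.2  0.2] shift [ 0.005 -0.003 -0.116] turn [ 0.0002 -0.0002  0.0004]
101 [-46.3   1.3  95.7]
```

View pics/t10c.png

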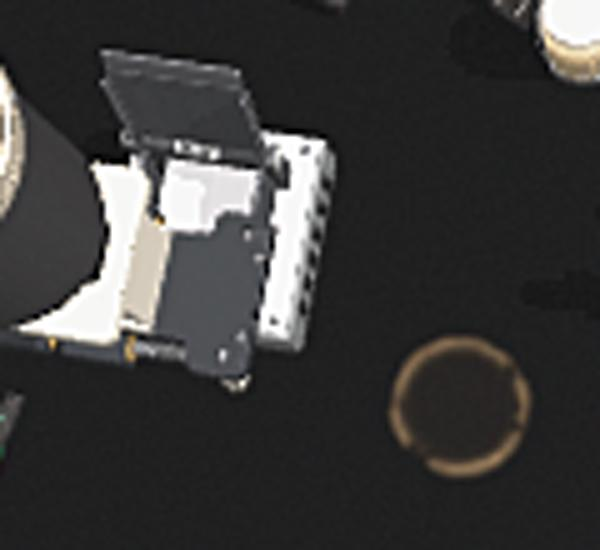

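View pics/w10.png

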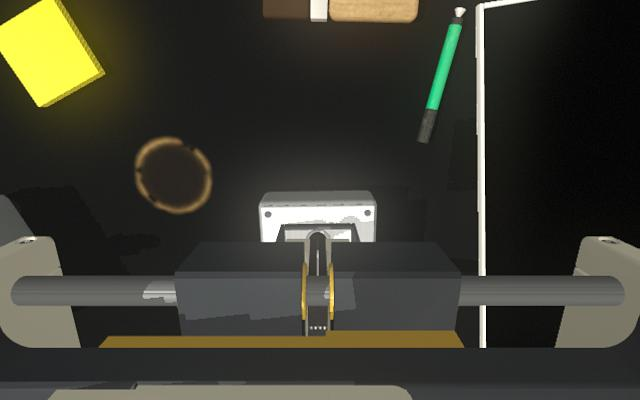

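The wrist view and its depth put the toggle ball at about local (-46, 1, 96) on its front face, as expected for "off". The cover stands open. I'll go down in front of the ball.

{"api": "send_rows", "payload": {
  "commands": [
    [1,[0.005,-0.003,-0.155],[0,0,0]],
    [1,[0.005,-0.003,-0.155],[0,0,0]],
    [1,[0.005,-0.003,-0.155],[0,0,0]],
    [1,[0,0,0],[0,0,0]]
  ]
}}

```text
clock: 14.2
tool_pos: [0.5567, 0.2072, 0.0858]
orientation: [179.7, -0.3, 81.7]
force: [0.3, -0.9, 0.4]
opening: 0.0005
```

```bash
python3 - <<'E'
from scan import *; from h import *
st(); P,R=tg((-27,0,84),0,-8.1,0); go(P,R,1)
E
```

```text
t 14.2 pos [0.5567 0.2072 0.0858] local -77.2 -2.7 85.8 F [ 0.3 -0.9  0.4] j [  39.   20.  -20.    0.  -49. -138.]
local tool z [ 0.005  0.005 -1.   ] tool x [0.003 1.    0.005]
turn units to 45: [-0.0184 -0.1229  0.0002] to 0: [-0.0007  0.0008  0.0005]
F [ 0.3 -0.9  0.4] shift [ 0.2   -0.018 -0.007] turn [-0.0007  0.0008  0.0005]
```

{"api": "send_rows", "payload": {
  "commands": [
    [1,[0.04,-0.004,-0.002],[0,0,0]],
    [1,[0.04,-0.004,-0.002],[0,0,0]],
    [1,[0.04,-0.004,-0.002],[0,0,0]],
    [1,[0.03,-0.004,-0.002],[0,0,0]],
    [1,[0.02,-0.003,0],[0,0,0]],
    [1,[0.014,-0.002,0],[0,0,0]]
  ]
}}

```text
clock: 14.8
tool_pos: [0.6075, 0.2021, 0.092]
orientation: [179.5, -0.6, 81.8]
force: [-18.2, 6.7, 7.4]
opening: 0.0003
```

{"api": "send_rows", "payload": {
  "commands": [
    [1,[0.01,-0.001,0],[0,0,0]]
  ]
}}

```text
clock: 14.9
tool_pos: [0.6075, 0.2021, 0.0918]
orientation: [179.7, -0.6, 81.7]
force: [-17.1, 6.9, 9.9]
opening: 0.0002
```

{"api": "send_rows", "payload": {
  "commands": [
    [1,[0.01,-0.001,0],[0,0,0]]
  ]
}}

```text
clock: 15.0
tool_pos: [0.6073, 0.2022, 0.0919]
orientation: [-180.0, -0.6, 81.7]
force: [-14.2, 4.7, 9.3]
opening: 0.0004
```

```bash
python3 - <<'E'
from scan import *; from h import *
st(); P,R=tg((-27,0,84),0,-8.1,0); go(P,R,1)
E
```

```text
t 15.0 pos [0.6073 0.2022 0.0919] local -26.4 -0.5 91.9 F [-14.2   4.7   9.3] j [  36.   24.  -14.   -1.  -53. -134.]
local tool z [-0.    0.01 -1.  ] tool x [0.003 1.    0.01 ]
turn units to 45: [-1.920e-02 -1.235e-01 -1.000e-04] to 0: [-0.0015  0.0002  0.0005]
F [-14.2   4.7   9.3] shift [-0.002  0.002 -0.031] turn [-0.0015  0.0002  0.0005]
```

The toggle is at its stop: the tool is at local x = -26.4 (expected -27) with 14–18 N and no further travel. I'll back off, rise and look.

{"api": "send_rows", "payload": {
  "commands": [
    [1,[-0.08,0.011,0],[0,0,0]],
    [1,[-0.1,0.015,0.04],[0,0,0]],
    [1,[-0.05,0.01,0.18],[0,0,0]],
    [1,[0,0,0.19],[0,0,0]],
    [1,[0,0,0.19],[0,0,0]],
    [1,[0,0,0],[0,0,0]]
  ]
}}

```text
clock: 15.6
tool_pos: [0.5475, 0.2108, 0.2477]
orientation: [-180.0, -0.5, 81.8]
force: [0.3, 0.7, -0.7]
opening: 0.0006
```

```bash
python3 - <<'E'
from scan import *; from h import *
st()
s=snap('wrist','w11'); P=cloud(s)
d=P-np.r_[B,0]; lx=d[...,:2]@ex; ly=d[...,:2]@ey
m=(lx>-.06)&(lx<.02)&(abs(ly)<.028)&(P[...,2]>.070)&(P[...,2]<.108); print(m.sum(), (np.c_[lx[m],ly[m],P[m][:,2]].mean(0)*1000).round(1) if m.any() else '')
s=snap('top','t11'); cv2.imwrite('pics/t11c.png',cv2.resize(s['color'][130:240,200:320],None,fx=5,fy=5,interpolation=cv2.INTER_CUBIC))
P=cloud(s);d=P-np.r_[B,0]; lx=d[...,:2]@ex; ly=d[...,:2]@ey
m=(lx>-.06)&(lx<.02)&(abs(ly)<.028)&(P[...,2]>.070)&(P[...,2]<.108); print(m.sum(), (np.c_[lx[m],ly[m],P[m][:,2]].mean(0)*1000).round(1) if m.any() else '')
E
```

```text
t 15.6 pos [0.5475 0.2108 0.2477] local -86.8 -0.5 247.7 F [ 0.3  0.7 -0.7] j [  40.   11.   -9.   -0.  -69. -138.]
local tool z [-0.001  0.008 -1.   ] tool x [0.002 1.    0.008]
turn units to 45: [-0.019  -0.1236 -0.0002] to 0: [-0.0013  0.0001  0.0004]
67 [-17.7   1.3  86. ]
10 [-8.8  1.8 98.6]
```

View pics/t11c.png

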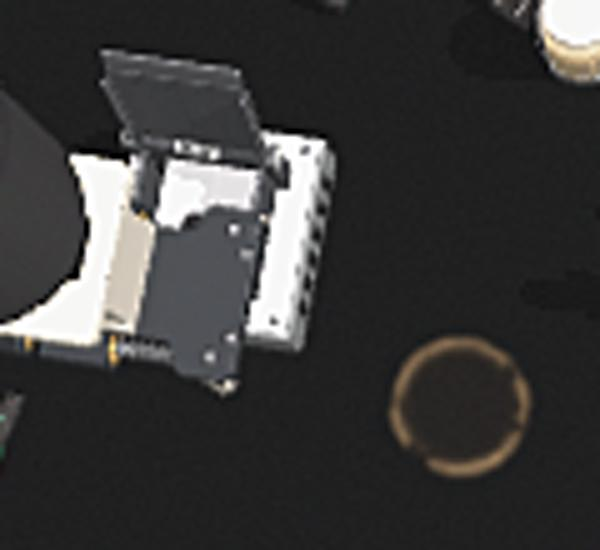

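View pics/w11.png

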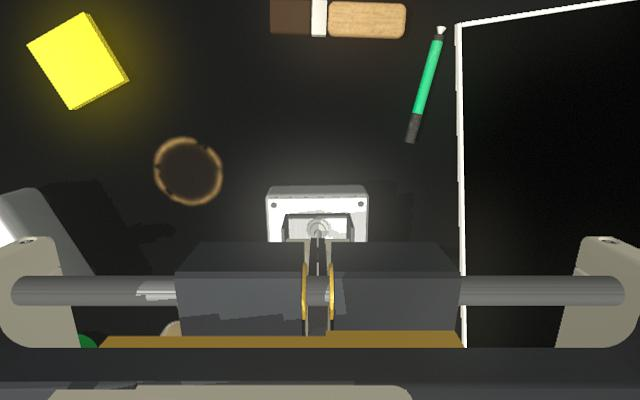

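The ball now measures local x = -8.8 (on-stop expected -9.4), so the toggle is on. I'll go over and behind the cover.

{"api": "send_rows", "payload": {
  "commands": [
    [1,[0.1,-0.014,0.06],[0,0,0]],
    [1,[0.15,-0.021,0.03],[0,0,0]],
    [1,[0.15,-0.021,0],[0,0,0]],
    [1,[0.15,-0.021,0],[0,0,0]],
    [1,[0.15,-0.021,0],[0,0,0]],
    [1,[0.04,-0.005,0],[0,0,0]],
    [1,[0,0,0],[0,0,0]]
  ]
}}

```text
clock: 16.4
tool_pos: [0.7334, 0.1807, 0.2522]
orientation: [-178.8, 0.2, 81.7]
force: [0.3, 0.3, 0.8]
opening: 0.0001
```

```bash
python3 - <<'E'
from scan import *; from h import *
st(); P,R=tg((92,0,188),0,-8.1,0); go(P,R,2)
E
```

```text
t 16.4 pos [0.7334 0.1807 0.2522] local 101.5 -4.1 252.2 F [0.3 0.3 0.8] j [  28.   28.   16.   -1.  -79. -126.]
local tool z [-0.021 -0.003 -1.   ] tool x [ 0.003  1.    -0.003]
turn units to 45: [-0.0178 -0.1271  0.0006] to 0: [-0.     -0.0034  0.0005]
F [0.3 0.3 0.8] shift [-0.018  0.011 -0.128] turn [-0.     -0.0017  0.0002]
```

{"api": "send_rows", "payload": {
  "commands": [
    [1,[-0.018,0.011,-0.128],[0,-0.0017,0]],
    [1,[-0.018,0.011,-0.128],[0,-0.0017,0]],
    [1,[0,0,0],[0,0,0]]
  ]
}}

```text
clock: 16.7
tool_pos: [0.7217, 0.1856, 0.1831]
orientation: [-179.8, 0.1, 81.7]
force: [-0.6, 0.8, 0.6]
opening: 0.0002
```

{"api": "send_rows", "payload": {
  "commands": [
    [1,[-0.05,0.007,-0.002],[0,0,0]],
    [1,[-0.05,0.007,-0.002],[0,0,0]],
    [1,[-0.04,0.006,-0.002],[0,0,0]],
    [1,[-0.04,0.006,-0.002],[0,0,0]],
    [1,[-0.04,0.006,-0.002],[0,0,0]],
    [1,[-0.04,0.006,-0.002],[0,0,0]],
    [1,[-0.04,0.006,-0.002],[0,0,0]]
  ]
}}

```text
clock: 17.4
tool_pos: [0.6425, 0.1975, 0.1845]
orientation: [-179.9, 0.1, 81.8]
force: [-0.2, -0.1, -0.0]
opening: 0.0004
```

```bash
python3 - <<'E'
from scan import *; from h import *
st(); 
s=snap('scene','s12'); cv2.imwrite('pics/s12c.png',cv2.resize(s['color'][130:260,340:460],None,fx=4.6,fy=4.6,interpolation=cv2.INTER_CUBIC))
E
```

```text
t 17.4 pos [0.6425 0.1975 0.1845] local 9.1 -0.2 184.5 F [-0.2 -0.1 -0. ] j [  34.   22.   -3.    0.  -65. -132.]
local tool z [-0.001 -0.002 -1.   ] tool x [ 0.002  1.    -0.002]
turn units to 45: [-0.0175 -0.124   0.0004] to 0: [ 0.0002 -0.0002  0.0003]
```

View pics/s12c.png

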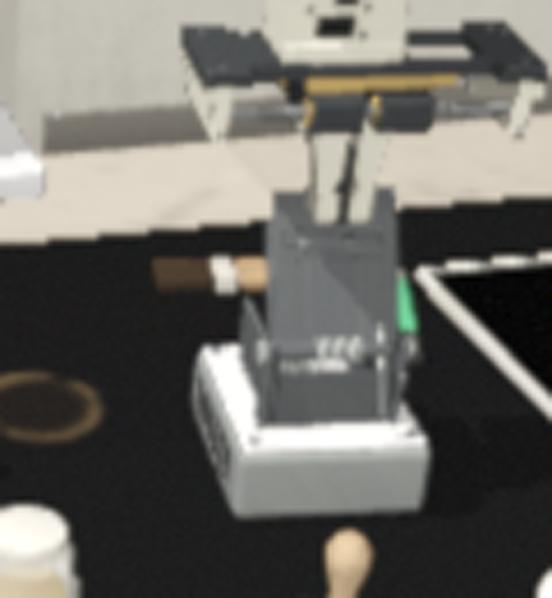

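The cover is being tipped forward and is near over-centre. I'll push a bit further.

{"api": "send_rows", "payload": {
  "commands": [
    [1,[-0.04,0.006,-0.002],[0,0,0]],
    [1,[-0.05,0.007,0],[0,0,0]],
    [1,[-0.05,0.007,0],[0,0,0]],
    [1,[-0.04,0.006,0],[0,0,0]],
    [1,[0,0,0.02],[0,0,0]]
  ]
}}

```text
clock: 17.95
tool_pos: [0.591, 0.2046, 0.1886]
orientation: [-179.8, 0.1, 81.8]
force: [0.4, 0.8, -0.6]
opening: 0.0004
```

```bash
python3 - <<'E'
from scan import *; from h import *
st(); 
s=snap('scene','s13'); cv2.imwrite('pics/s13c.png',cv2.resize(s['color'][130:260,340:460],None,fx=4.6,fy=4.6,interpolation=cv2.INTER_CUBIC))
E
```

```text
t 17.95 pos [0.591  0.2046 0.1886] local -42.9 -0.5 188.6 F [ 0.4  0.8 -0.6] j [  37.   18.   -9.   -0.  -64. -135.]
local tool z [-0.003 -0.002 -1.   ] tool x [ 0.002  1.    -0.002]
turn units to 45: [-0.0175 -0.1243  0.0004] to 0: [ 0.0003 -0.0005  0.0002]
```

View pics/s13c.png

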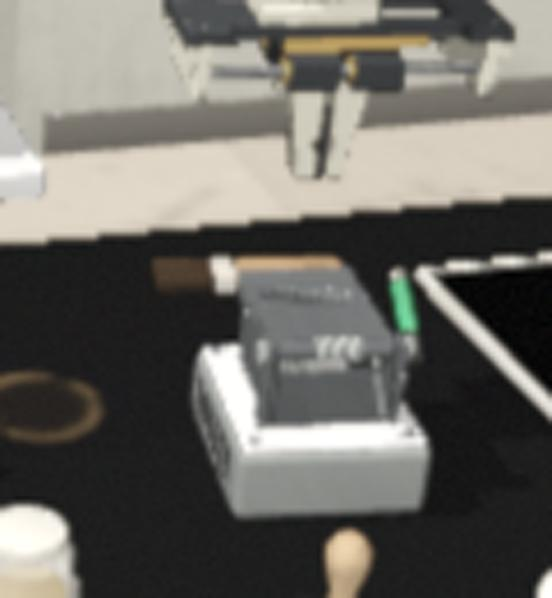

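The cover has snapped shut. I'll move the arm up and clear to the left, then do the last checks.

{"api": "send_rows", "payload": {
  "commands": [
    [1,[-0.06,0,0.15],[0,0,0]],
    [1,[-0.06,0.1,0.1],[0,0,0]],
    [1,[-0.05,0.18,0],[0,0,0]],
    [1,[-0.05,0.18,0],[0,0,0]],
    [1,[-0.05,0.18,0],[0,0,0]],
    [1,[-0.05,0.18,0],[0,0,0]],
    [1,[-0.05,0.18,0],[0,0,0]],
    [1,[0,0,0],[0,0,0]],
    [1,[0,0,0],[0,0,0]]
  ]
}}

```text
clock: 18.9
tool_pos: [0.4989, 0.4649, 0.2594]
orientation: [179.7, -0.2, 81.6]
force: [0.3, -0.2, 0.2]
opening: 0.0004
```

```bash
python3 - <<'E'
from h import *
st(); s0=load('top0')
s=snap('top','t14'); P=cloud(s);d=P-np.r_[B,0]; lx=d[...,:2]@ex; ly=d[...,:2]@ey
m=(lx>-.055)&(lx<.02)&(abs(ly)<.03); print('cover z front/back',np.median(P[m&(lx<-.04)][:,2]).round(4),np.median(P[m&(lx>0)][:,2]).round(4), 's0 same', np.median(cloud(s0)[m&(lx<-.04)][:,2]).round(4))
m=(P[...,2]>.15)&(P[...,2]<.172)&(P[...,0]>.5)&(P[...,0]<.65)&(P[...,1]>-.26)&(P[...,1]<-.1); print('knob',P[m].mean(0))
df=cv2.absdiff(s['color'],s0['color']).max(2)>50
for n,(u,v) in dict(jar=(316,135),vial=(426,173),notes=(318,257),green=(365,137),stamp=(264,124)).items(): print(n,df[v-12:v+12,u-12:u+12].sum())
cv2.imwrite('pics/t14c.png',cv2.resize(s['color'][50:290,180:450],None,fx=2.4,fy=2.4,interpolation=cv2.INTER_CUBIC))
E
```

```text
t 18.9 pos [0.4989 0.4649 0.2594] local -170.7 244.2 259.4 F [ 0.3 -0.2  0.2] j [  59.   20.    4.    0.  -74. -158.]
local tool z [ 0.004  0.004 -1.   ] tool x [0.005 1.    0.004]
turn units to 45: [-0.0184 -0.1229  0.0004] to 0: [-0.0005  0.0008  0.0007]
cover z front/back 0.1082 0.1085 s0 same 0.1083
knob [ 0.5928768  -0.14110174  0.16548233]
jar 1
vial 12
notes 0
green 0
stamp 0
```

View pics/t14c.png

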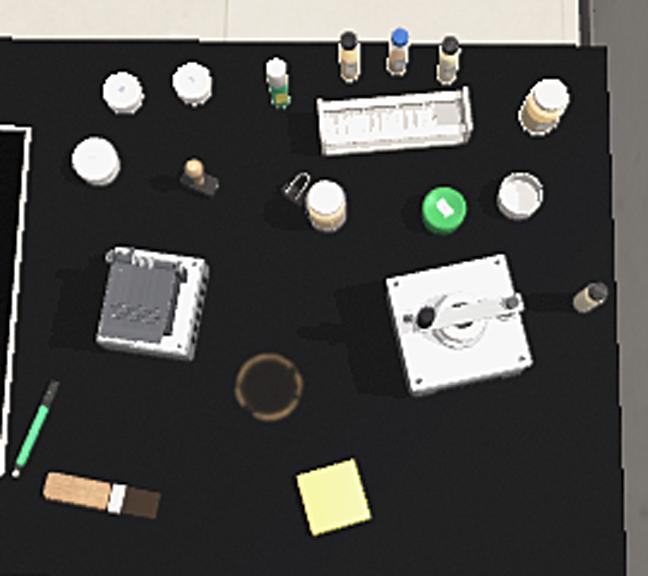

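```bash
python3 - <<'E'
from h import *
print(order.close_job())
E
```

```text
the job is handed in; nothing more can be done
None
```

The shaker is ready and the job is handed in at about 19 s of the 56 s allowed. I pushed the bar round to the stop pin first. Then I lifted the guard, pushed the toggle fully over and tipped the cover back until it snapped shut.

The last checks with the arm clear:
- **Bar:** the knob measures (0.593, -0.141), against (0.594, -0.142) predicted at the stop. The bar lies across the tin, and the tin is seated.
- **Toggle:** before the cover was shut, the ball measured 8.8 mm behind the box centre's front side, against 9.4 mm expected at the "on" stop. It was pushed there until the force reached 14–18 N with no further travel. The cover hides it now, so I could not check it again.
- **Cover:** flat at 108 mm front and back, the same as at the start.
- **Bystanders:** the jar, notes and green look-alike show essentially no change from the first picture. The vial's patch shows 12 changed pixels; it is standing in the same place, and I put this down to the shadow of the moved bar.

One thing did not go to plan. The straight-on 45° approach under the lip ran into joint limits, so I came in under the lip's right corner from the side instead. Nothing was touched during the failed try.

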